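Load the bracket kit tray and lock it

ROBOT

A 6-joint arm with a two-finger parallel gripper is mounted at the origin on the work surface. World frame = base frame: x ahead of the robot, y to its left, z up, the work surface at z = 0. Lengths are in mm, angles in degrees, forces in N, time in s.
With the tool pointing down it reaches from about 350 to 850 mm from the base axis. Payload 8.1 kg.
Tool frame: the origin (TCP) lies at the very end of the fingers, on their centre line; the grasp point (between the pads) lies 19 mm behind it; z points along the fingers, y is the line along which they close (so a half turn about z gives the same grasp; the last joint's range is limited). The gripper opens to 85 mm and grips with 20 to 120 N. Pads are 22 mm wide; open, the fingers measure 114 mm over their backs; the gripper's body (76 mm by 85 mm) begins 54 mm behind the grasp point. The pads swing forward as they close: fully open they stand 13 mm farther back than shut.
Start: joints at [71.883, 7.471, 85.268, -0, 87.261, -4.893], TCP at [137.231, 584.1, 231.292] pointing down, gripper open.
Joint ranges: [-169.43, 169.43], [-51.17, 129.36], [1.28, 143.12], [-76.62, 256.62], [0, 156.53], [-152.29, 152.29]. Speed limits (degrees/s): [136.94, 136.94, 159.86, 180, 180, 180].

INTERFACE

Orientations are given as [roll, pitch, yaw] about the fixed x, y, z axes, in that order (R = Rz(yaw) Ry(pitch) Rx(roll)).
In Python, from bench import sense, eyes, job, models gives the robot as it stands. The module is installed in compiled form; this text tells all that it offers.
- The arm moves only by the tool apply_moves, never from a script. Its argument "rows" is a list of rows, each a list of 6 numbers: the shift along the tool's x, y, z in mm, then the turn, a rotation vector about the tool's x, y, z in rad. In form: [[dx, dy, dz, rx, ry, rz], ...]. A call has exactly 5 rows; each row shifts and turns the commanded pose from where the row before left it, along the tool's axes as they then stand; what a row does not reach is not made up. A row lasts 1/8 s, in which the tool goes at most 62.5 mm and 10.7 degrees, less where a joint would pass 70% of its speed; a pose out of reach is approached as far as the arm can. A call is refused whole if a number of a shift passes 62.5 or a number of a turn 0.188, either way. A call with a gripper value outside its range is refused whole. "fingers" is the finger opening in mm, from 0 to 85.4, set as the call begins (left out, the last holds). The fingers move at their own pace and stop on an object; "grip_force" is the grip in N (left out, the last holds). Time passes only in rows, so rows that do not move let the fingers close, or fill a call up. It gives the time, the measured TCP pose, the force, the opening and the grip force at its end, in the units of the state.
- sense(): the state, without advancing time (a new reading comes with each control period).
- eyes.snapshot(name): name is "scene" or "top" or "wrist"; returns (picture, depth): 384x512x3 uint8, red, green, blue; 384x512 float32, mm along the optical axis (not along the pixel's ray), 0 where there is no reading.
- eyes.get_calibration(name): a dict with "intrinsics" (3x3 intrinsics, pixels), "R" (3x3) and "t" (3): a world point X has camera coordinates R X + t; the wrist camera has in their place "mount" (4x4, takes a point from camera to tool coordinates, whose origin is the TCP and whose axes are the flange's). Camera axes: x right, y down, z forward; pixel columns grow to the right and rows downward; lengths in mm; the calibration is good to about 2 mm. A picture is of the moment at which its call begins: read the wrist's pose just before it. get_calibration takes no time and is no camera call.
- job.hand_in(): hands the job in; it is judged then, once.
Trained networks look in the newest picture that a camera, given by its name, has taken for a name from the list of things; names that differ only in an ending like _2 or _b are one class to them, and where a whole thing is asked for, a point or a joint stands for the part that bears it (a point fixed in the world has none). Each returns a list of dicts, best first, with "confidence" (0 to 1); they miss things now and then, are a little off and sometimes report something else, mostly with a low value. They report only what shows in the picture. A call takes as long as a camera call. They do not tell look-alikes from the thing itself.
- models.boxes_of(name, camera): "xyz" ([x, y, z] in mm, in world coordinates, good to about 4 mm: the middle of the surface that is visible of it).
- models.cut_out(name, camera): "pixels" (384x512 bool, what is visible of it).
- models.place_of(name, camera): "xyz" ([x, y, z] in mm, in world coordinates, good to about 4 mm: a listed point, or the origin of a listed thing).
The state is a dict: "time": time; "joint_pos": joint angles; "qd": joint speeds; "joint_efforts": joint torques, N m; "tool_pos": TCP position; "tcp_rot": TCP orientation; "ft_force": force on the tool from outside, world axes, zero at the start; "wrist_torque": the same for the moment, N m; "finger_gap": finger opening in mm; "grip_force": force on a finger pad.
Only numpy, scipy, OpenCV 4.12 (cv2) and the standard library are available. Lean on these libraries where they do the work, as an engineer would, in place of code of your own. Each camera call takes 0.05 s, during which the arm holds its last target. There are 200 camera calls.

TASK

Take the gate lever through its zigzag slot from locked (red dot) all the way into the open notch (green dot), lift the cover panel off the tray and lean it on the sloping rest, square and with its handle outwards, its foot behind the lip and its back on the bar. Then lay every bracket that is there flat into its own pocket of the tray, and bring the lever back through the slot fully home into the locked notch, so that the arm lies over the loaded tray. Leave the other things on the bench where they are.

Things in the scene. Friction and masses are not known exactly. Their poses are not given: they have to be found in the camera images.
- fixture: Kitting fixture, fixed: dark steel base plate 164 x 350 x 10 mm with a grey nest tray, a lever box and a hold-down arm. Origin: underside, below the tray's centre; z up, y towards the lever box. Each bracket fits only its own pocket, one way round: 2.5 mm play on each side. Behind the tray the arm's post (28 mm thick) stands at x 98, y -118 mm.
- tray (a point): Centre of the grey nest tray, level with its top, 18 mm above the bench; axes as fixture. Tray 152 (x) x 187 (y) mm, four pockets 8 mm deep between ribs 4 mm wide; floors 10 mm above the bench, each in the colour of its bracket.
- gate (a point): Middle of the gate slot, level with the aluminium top of the lever box, 50 mm above the bench; axes as fixture. Fixture frame x 0, y 175 mm. The box spans x -55 to 55, y 105 to 245 mm. Slot 16 mm wide, stem 12 mm. Red dot beside the locked end, green dot beside the open end.
- lever_u (a joint): Gate lever's travel along the fixture's y, 0 (beside the tray) to 0.070 m. The stem can move only along straight legs (u, v in mm): LOCKED (0, 0), (0, 30), (35, 30), (35, 0), (70, 0), OPEN (70, 30); back the same way. The lever stays upright, slides without tilting and stays where left (about 2 N friction each way).
- lever_v (a joint): Gate lever's travel along the fixture's x, 0 to 0.030 m (see lever_u).
- knob (a point): Centre of the lever's red knob, an upright cylinder 30 mm in diameter, 96 mm above the bench; it reaches from 72 to 118 mm (full diameter from 84 to 112 mm). In the fixture's frame at x = -15 mm + v, y = 140 mm + u.
- holdarm (a joint): Yellow hold-down arm, driven by the lever in proportion: 0 rad lies across the tray (lever_u 0), 2.5 rad is swung away behind it (lever_u 0.070). Underside 60 mm and top 74 mm above the bench, 160 mm long from its post. Across the tray it bars access and keeps the brackets in.
- cover: Cover panel: plywood 140 (x) x 170 (y) x 8 mm, 0.25 kg, with a black handle on the middle of its top: 60 mm long along x, 14 mm thick in y, from 8 to 38 mm above the underside. Origin: centre of the underside, z to the handle side. At the start it lies on the tray.
- rest: Sloping rest, fixed: base plate 135 x 210 x 8 mm, toe lip along the front (inner face x = -55 mm, 20 mm high above the bench), round bar 16 mm thick along y at x 36 mm, 69 mm above the bench. Origin: underside, middle; x from lip to bar, z up. With its foot on the base plate at the lip and its back on the bar, the cover leans 40 degrees from level.
- rest_seat (a point): Where the cover's origin (centre of its back) is when it leans squarely on the rest: x 4 mm, z 53 mm in the rest's frame; axes as rest. Either end of the cover may be up.
- corner_big: Large green corner bracket: two legs 26 mm wide, 96 mm long outside, from the corner along +x and -y; 0.175 kg. The lug stands on the corner. Flat plate 8 mm thick with an upright lug 12 (x) x 26 (y) x 36 mm, its top 44 mm above the underside. Origin: underside, below the lug; seated, its axes are parallel to the fixture's. May be absent.
- pocket_corner_big (a point): Floor of the pocket for corner_big, at the point where its origin belongs (fixture frame x = -52.5, y = 70.0 mm, 10 mm above the bench); axes as fixture.
- corner_small: Small yellow corner bracket: legs 26 mm wide, 61 mm long outside; 0.125 kg. The lug stands on the end of one leg; the corner lies 35 mm from it along +y, and the other leg runs from there along +x. Flat plate 8 mm thick with an upright lug 12 (x) x 26 (y) x 36 mm, its top 44 mm above the underside. Origin: underside, below the lug; seated, its axes are parallel to the fixture's. May be absent.
- pocket_corner_small (a point): Floor of the pocket for corner_small, at the point where its origin belongs (fixture frame x = -17.5, y = 0.0 mm, 10 mm above the bench); axes as fixture.
- u_clip: Blue U-shaped clip 96 (x) x 61 (y) mm, legs 26 mm wide; 0.175 kg. The lug stands on the middle of the back; both legs point to +y. Flat plate 8 mm thick with an upright lug 12 (x) x 26 (y) x 36 mm, its top 44 mm above the underside. Origin: underside, below the lug; seated, its axes are parallel to the fixture's. May be absent.
- pocket_u_clip (a point): Floor of the pocket for u_clip, at the point where its origin belongs (fixture frame x = -17.5, y = -70.0 mm, 10 mm above the bench); axes as fixture.
- t_strap: Orange T strap 166 mm long along y, 26 mm wide, with a tongue in the middle that reaches 48 mm to -x from the lug; 0.2 kg. The lug stands on the middle. Flat plate 8 mm thick with an upright lug 12 (x) x 26 (y) x 36 mm, its top 44 mm above the underside. Origin: underside, below the lug; seated, its axes are parallel to the fixture's. May be absent.
- pocket_t_strap (a point): Floor of the pocket for t_strap, at the point where its origin belongs (fixture frame x = 52.5, y = 0.0 mm, 10 mm above the bench); axes as fixture.
- pill_bottle: Orange bottle with white cap, 40 mm thick, 70 mm high, standing. Not part of the job: leave it where it is. Origin: about the middle of the underside (of the tool: on its axis).
- parts_bin: Black open bin 100 x 140 x 50 mm. Not part of the job: leave it where it is. Origin: about the middle of the underside (of the tool: on its axis).
- screwdriver: Screwdriver with red handle, lying. Not part of the job: leave it where it is. Origin: about the middle of the underside (of the tool: on its axis).
- glue_bottle: White bottle with blue cap, 52 mm thick, 140 mm high, standing. Not part of the job: leave it where it is. Origin: about the middle of the underside (of the tool: on its axis).
- try_square: Steel and wood try square, lying, about 170 x 100 x 14 mm. Not part of the job: leave it where it is. Origin: about the middle of the underside (of the tool: on its axis).
Mind the look-alikes: they are no part of the job. Several things have the shape of the u_clip; the one meant has the colours described above.

How it is judged:
By the outcome, as a careful person would: the job done as asked, in the order asked, and still so for the second after the job is handed in, with the robot touching nothing.
Of corner_big, corner_small, u_clip, t_strap only 3 to 4 are there at a start; the rules pass over those that are not, and their reading is None.
At some moment in a run one of corner_big, corner_small, u_clip, t_strap may be knocked a few centimetres aside while the robot is not near it.
It also fails if it takes over 200 s, if anything falls off the work surface, if the arm or the gripper's body presses on something with over 40 N, if the wrist force passes 120 N, or if a joint passes its speed limit or range.

## Working session

There is one attempt and no reset: what is moved stays moved. The work goes in short steps, Python scripts to look and compute and a tool call to move; the robot and the scene stay as the last step left them, time stands still between calls to the robot, and variables do not carry over. Pictures are saved under pics/ and viewed, at most 14 in all, crops included, and the job is handed in when it is done.

Besides the shell and the picture viewer there is one more tool, called after "Call:" as name(argument=value, ...) on one line, values as JSON. apply_moves: Moves the arm, as the interface text tells. Its arguments: {"type":"object","properties":{"rows":{"type":"array"},"fingers":{"type":"number"},"grip_force":{"type":"number"}},"required":["rows"]}

```bash
mkdir -p pics
cat > h.py <<'E'
import numpy as np, cv2
from bench import sense, eyes, job, models
from scipy.spatial.transform import Rotation as Ro
def cam(n):
    c=eyes.get_calibration(n); K=np.array(c["intrinsics"])
    if n=="wrist":
        s=sense(); T=np.eye(4); T[:3,:3]=Ro.from_euler("xyz",s["tcp_rot"],degrees=True).as_matrix(); T[:3,3]=s["tool_pos"]
        return K,T@np.array(c["mount"])
    T=np.eye(4); T[:3,:3]=c["R"]; T[:3,3]=c["t"]; return K,np.linalg.inv(T)
def cloud(n):
    K,T=cam(n); p,d=eyes.snapshot(n); v,u=np.mgrid[:384,:512]
    P=np.stack([(u-K[0,2])/K[0,0]*d,(v-K[1,2])/K[1,1]*d,d],-1)@T[:3,:3].T+T[:3,3]
    P[d==0]=np.nan
    return p,P
def save(n,p): cv2.imwrite("pics/"+n+".png",p[...,::-1])
E
cat > a.py <<'E'
from h import *
print(sense())
for n in ("scene","top"):
    p,P=cloud(n); save(n+"0",cv2.resize(p,(800,600))); np.savez(n+"0",p=p,P=P)
    print(n,cam(n)[1].round(2).tolist())
    L=["corner_big","corner_small","u_clip","t_strap","knob","gate","tray","rest_seat","cover","pill_bottle","parts_bin","screwdriver","glue_bottle","try_square"] if n=="top" else ["corner_big","corner_small","u_clip","t_strap","knob","rest_seat","cover"]
    for k in L:
        print(k,[(np.round(o["xyz"]).tolist(),round(o["confidence"],2)) for o in models.place_of(k,n)])
E
python3 a.py
```

```text
{'time': 0.0, 'joint_pos': array([ 7.18819956e+01,  7.51567896e+00,  8.53318891e+01, -5.35794691e-04,
        8.72622238e+01, -4.89458076e+00]), 'qd': array([ 0.05898912, -0.02171727,  0.0446365 ,  0.0750552 , -0.02495732,
       -0.00201809]), 'joint_efforts': array([-5.37828855e-04, -5.69412482e+01, -5.00538468e+01, -5.27321899e-04,
        1.51724566e-02, -2.31961002e-05]), 'tool_pos': array([137.0669769 , 583.54357872, 230.21348376]), 'tcp_rot': array([-1.79890563e+02, -8.83455127e-03,  1.66776594e+02]), 'ft_force': array([ 0.25276679, -0.65553311,  0.10854681]), 'wrist_torque': array([0.03000233, 0.00783933, 0.00375408]), 'grip_force': 0.0, 'finger_gap': 85.90123969984525}
scene [[0.72, 0.44, -0.53, 1236.48], [0.69, -0.46, 0.56, -735.11], [-0.0, -0.77, -0.64, 904.76], [0.0, 0.0, 0.0, 1.0]]
corner_big [([442.0, -394.0, -1.0], 0.91)]
corner_small [([436.0, -214.0, 1.0], 0.86)]
u_clip [([357.0, -311.0, -2.0], 0.94), ([581.0, -287.0, 1.0], 0.89)]
t_strap []
knob [([591.0, 186.0, 96.0], 0.72), ([669.0, 55.0, 13.0], 0.53)]
rest_seat [([517.0, 408.0, 53.0], 0.74)]
cover [([615.0, 49.0, 20.0], 0.88), ([666.0, -387.0, -0.0], 0.21)]
top [[0.02, -0.99, 0.11, 430.81], [-1.0, -0.03, -0.03, 13.45], [0.03, -0.11, -0.99, 1163.59], [0.0, 0.0, 0.0, 1.0]]
corner_big [([443.0, -392.0, 1.0], 0.9)]
corner_small [([431.0, -220.0, 3.0], 0.77), ([605.0, -26.0, 7.0], 0.65)]
u_clip [([578.0, -292.0, -1.0], 0.88), ([354.0, -314.0, -3.0], 0.7)]
t_strap [([442.0, -391.0, 2.0], 0.67)]
knob [([587.0, 187.0, 97.0], 0.62)]
gate [([596.0, 223.0, 50.0], 0.9)]
tray []
rest_seat [([519.0, 407.0, 54.0], 0.89)]
cover [([619.0, 47.0, 12.0], 0.83)]
pill_bottle [([583.0, -431.0, 3.0], 0.59)]
parts_bin [([328.0, 299.0, 1.0], 0.79)]
screwdriver [([663.0, -390.0, 0.0], 0.86)]
glue_bottle [([735.0, -237.0, 0.0], 0.94), ([328.0, 300.0, 2.0], 0.31)]
try_square [([586.0, 188.0, 96.0], 0.75), ([778.0, 98.0, -0.0], 0.62)]
```

View pics/scene0.png

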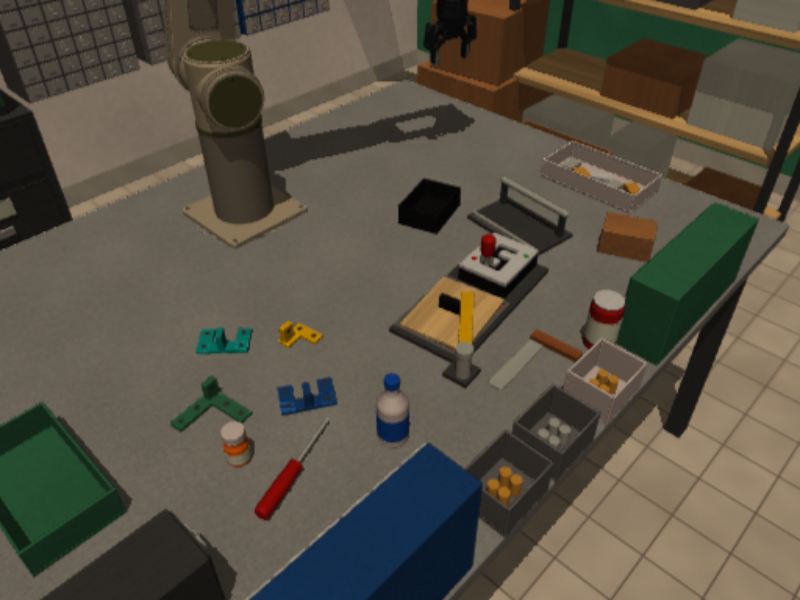

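View pics/top0.png

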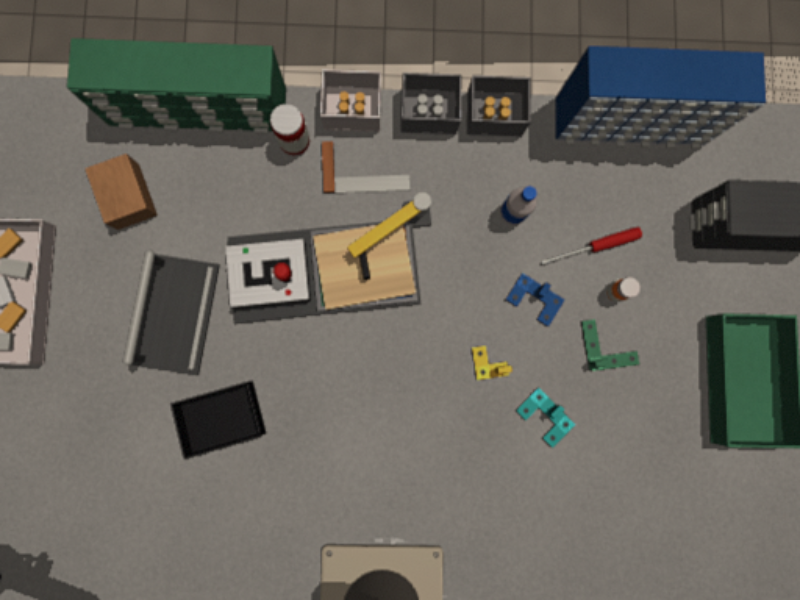

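```bash
cat > b.py <<'E'
from h import *
for n in ("top0","scene0"):
    z=np.load(n+".npz"); p,P=z["p"].astype(int),z["P"]; Z=P[...,2]
    def rect(c,r,zlo,zhi,col=None,nm=""):
        m=(abs(P[...,0]-c[0])<r)&(abs(P[...,1]-c[1])<r)&(Z>zlo)&(Z<zhi)
        if col is not None: m&=col
        m=cv2.morphologyEx(m.astype(np.uint8),cv2.MORPH_OPEN,np.ones((3,3)))
        k,l,s,_=cv2.connectedComponentsWithStats(m); i=1+s[1:,4].argmax(); m=l==i
        Q=P[m]; R=cv2.minAreaRect(Q[:,:2].astype(np.float32)); print(n,nm,len(Q),np.round(R[0],1),np.round(R[1],1),round(R[2],2),"z",np.median(Q[:,2]).round(1))
    rect((596,223),110,44,56,nm="box")
    rect((615,49),120,20,32,nm="cover")
    rect((615,100),250,4,16,nm="base")
    rect((518,408),150,60,80,nm="bar")
    rect((518,408),150,3,13,nm="restbase")
    rect((518,408),150,14,24,nm="lip")
    bg=Z>-10
    for c,nm in (((442,-393),"green"),((434,-217),"yel"),((580,-290),"blue"),((355,-312),"teal")):
        rect(c,80,4,14,nm=nm+" plate"); rect(c,80,36,50,nm=nm+" lug")
    # bench offsets
    m=(abs(P[...,0]-450)<60)&(abs(P[...,1]-0)<60); print("bench",np.nanmedian(Z[m]))
E
python3 b.py
```

```text
top0 box 1516 [595.1 223.7] [111.  140.9] 7.64 z 49.2
top0 cover 2345 [618.3  48.4] [140.1 170.4] 11.64 z 25.3
top0 base 595 [557.8 216.1] [ 89.  156.3] 7.51 z 9.2
top0 bar 344 [545.4 436.4] [ 18.  159.8] 83.0 z 74.8
top0 restbase 2375 [519.  396.8] [121.3 211.4] 81.64 z 7.4
top0 lip 87 [565.9 338.4] [ 9.9 77.4] 81.19 z 19.3
top0 green plate 316 [ 468.2 -410.5] [116.1  61.1] 57.16 z 7.6
top0 green lug 39 [ 444.1 -391.6] [11.4 24.5] 1.23 z 43.4
top0 yel plate 130 [ 370.4 -269.4] [30.  53.5] 23.37 z 7.9
top0 yel lug 23 [ 428.7 -207.5] [11.3 11.8] 0.71 z 43.7
top0 blue plate 184 [ 577.2 -254.2] [42.2 58.4] 57.18 z 7.9
top0 blue lug 36 [ 576.6 -285.7] [12.6 23.7] 56.58 z 43.4
top0 teal plate 193 [ 362.1 -275.2] [40.5 60.4] 41.4 z 7.9
top0 teal lug 38 [ 355.2 -307.8] [12.9 23.2] 59.42 z 42.8
bench -0.4646080376533064
scene0 box 700 [594.3 222.1] [114.2 147.5] 7.86 z 49.5
scene0 cover 1333 [616.5  48.8] [143.9 180. ] 11.38 z 25.7
scene0 base 336 [666.9 195.8] [ 30.  230.5] 7.64 z 9.7
scene0 bar 209 [525.6 437.4] [ 20.2 203.5] 81.37 z 72.8
scene0 restbase 883 [522.1 416.7] [112.8 214. ] 80.12 z 7.9
scene0 lip 21 [501.4 346.4] [13.2 28. ] 81.15 z 18.6
scene0 green plate 419 [ 467.1 -410.6] [121.7  68. ] 57.08 z 8.1
scene0 green lug 49 [ 445.  -392.5] [12.8 25. ] 11.98 z 42.5
scene0 yel plate 159 [ 448.2 -185.4] [58.5 62.7] 31.48 z 7.7
scene0 yel lug 37 [ 430.9 -213.3] [14.5 27. ] 19.74 z 43.3
scene0 blue plate 210 [ 583.1 -251.9] [41.6 68.9] 41.53 z 7.8
scene0 blue lug 36 [ 579.2 -287.8] [10.9 24.2] 51.38 z 43.6
scene0 teal plate 170 [ 361.4 -277.9] [43.3 63.2] 45.51 z 7.9
scene0 teal lug 32 [ 354.3 -308. ] [11.7 28.6] 55.16 z 43.3
bench -0.06719576803516247
```

```bash
cat > plan.py <<'E'
from h import *
def down(yaw): return Ro.from_euler("xyz",[180,0,yaw],degrees=True)
FX=np.array([618.2,50.0]); FY=7.6
def fx(x,y,z,F=None):
    f,a=F or (FX,FY); a=np.radians(a); return np.array([f[0]+x*np.cos(a)-y*np.sin(a),f[1]+x*np.sin(a)+y*np.cos(a),z])
def plan(wps,start=None,step=55,ang=9.5,nd=1):
    """wps: list of (pos,Rotation[,step]); prints calls of 5 rows"""
    s=sense(); p,R=(np.array(s["tool_pos"]),Ro.from_euler("xyz",s["tcp_rot"],degrees=True)) if start is None else start
    rows=[]
    for w in wps:
        q,S=np.array(w[0],float),w[1]; st=w[2] if len(w)>2 else step
        rv=(R.inv()*S).as_rotvec(); n=max(1,int(np.ceil(max(np.linalg.norm(q-p)/st,np.degrees(np.linalg.norm(rv))/ang))))
        p0,R0=p,R
        for i in range(n):
            d=R.inv().apply(p0+(q-p0)*(i+1)/n-p); d=np.round(d,nd); r=np.round((R.inv()*(R0*Ro.from_rotvec(rv*(i+1)/n))).as_rotvec(),3)
            p=p+R.apply(d); R=R*Ro.from_rotvec(r); rows.append(np.concatenate([d,r])+0.)
        rows.append(None) if (len(w)>3) else None
    out=[];cur=[]
    for r in rows:
        if r is None:
            while len(cur)%5: cur.append(np.zeros(6))
        else: cur.append(r)
    while len(cur)%5: cur.append(np.zeros(6))
    for i in range(0,len(cur),5): print("["+",".join("["+",".join("%g"%x for x in r)+"]" for r in cur[i:i+5])+"]")
    return p,R
E
python3 - <<'E'
from plan import *
print(np.array(eyes.get_calibration("wrist")["mount"]).round(3).tolist(), np.array(eyes.get_calibration("wrist")["intrinsics"]).round(1).tolist())
plan([((560,180,330),down(97.6))])
E
```

```text
[[-0.0, -0.951, -0.309, 79.314], [1.0, -0.0, 0.0, 1.154], [-0.0, -0.309, 0.951, -142.008], [0.0, 0.0, 0.0, 1.0]] [[271.1, 0.0, 251.6], [0.0, 271.1, 191.0], [0.0, 0.0, 1.0]]
[[-45.8,-27,-9,0,0,0.11],[-48.5,-21.8,-8.9,0,0,0.11],[-50.6,-16.3,-9,0,0,0.109],[-52.1,-10.7,-9,0,0,0.11],[-52.9,-4.9,-9,0,0,0.11]]
[[-53.2,0.9,-8.9,0,0,0.11],[-52.7,6.7,-9,0,0,0.109],[-51.7,12.4,-9,0,0,0.11],[-50.1,18.1,-9,0,0,0.11],[-47.7,23.4,-8.9,0,0,0.11]]
[[-44.9,28.5,-9,0,0,0.109],[0,0,0,0,0,0],[0,0,0,0,0,0],[0,0,0,0,0,0],[0,0,0,0,0,0]]
```

Call:
apply_moves(rows=[[-45.8, -27, -9, 0, 0, 0.11], [-48.5, -21.8, -8.9, 0, 0, 0.11], [-50.6, -16.3, -9, 0, 0, 0.109], [-52.1, -10.7, -9, 0, 0, 0.11], [-52.9, -4.9, -9, 0, 0, 0.11]])

```text
time: 1.78
tool_pos: [330.4, 399.2, 276.7]
tcp_rot: [180.0, 0.0, 135.1]
ft_force: [1.2, -0.0, 0.0]
finger_gap: 85.6
grip_force: 0.0
```

Call:
apply_moves(rows=[[-53.2, 0.9, -8.9, 0, 0, 0.11], [-52.7, 6.7, -9, 0, 0, 0.109], [-51.7, 12.4, -9, 0, 0, 0.11], [-50.1, 18.1, -9, 0, 0, 0.11], [-47.7, 23.4, -8.9, 0, 0, 0.11]])

```text
time: 2.4
tool_pos: [522.8, 215.3, 321.5]
tcp_rot: [180.0, -0.0, 103.7]
ft_force: [-0.4, 0.7, -0.1]
finger_gap: 85.5
grip_force: 0.0
```

Call:
apply_moves(rows=[[-44.9, 28.5, -9, 0, 0, 0.109], [0, 0, 0, 0, 0, 0], [0, 0, 0, 0, 0, 0], [0, 0, 0, 0, 0, 0], [0, 0, 0, 0, 0, 0]])

```text
time: 3.02
tool_pos: [559.4, 181.0, 330.0]
tcp_rot: [-180.0, -0.0, 97.7]
ft_force: [-0.6, -0.3, 0.3]
finger_gap: 85.7
grip_force: 0.0
```

```bash
cat > c.py <<'E'
from plan import *
def rectm(P,m,nm):
    m=cv2.morphologyEx(m.astype(np.uint8),cv2.MORPH_OPEN,np.ones((3,3)))
    k,l,s,_=cv2.connectedComponentsWithStats(m)
    if k<2: print(nm,None); return
    i=1+s[1:,4].argmax(); Q=P[l==i]; R=cv2.minAreaRect(Q[:,:2].astype(np.float32)); print(nm,len(Q),np.round(R[0],1),np.round(R[1],1),round(R[2],2),"z",np.median(Q[:,2]).round(1)); return R
if __name__=="__main__":
    print(sense()["tool_pos"],sense()["tcp_rot"])
    p,P=cloud("wrist"); Z=P[...,2]; save("w1",p); np.savez("w1",p=p,P=P)
    near=lambda c,r:(abs(P[...,0]-c[0])<r)&(abs(P[...,1]-c[1])<r)
    rectm(P,near((595,223),110)&(Z>44)&(Z<56),"box"); rectm(P,near((615,49),120)&(Z>20)&(Z<32),"cover")
    k=near((586,187),40)&(Z>114)&(Z<123); Q=P[k]; print("knob",len(Q),cv2.minEnclosingCircle(Q[:,:2].astype(np.float32)))
    k=near((615,49),90)&(Z>50)&(Z<59); rectm(P,k,"handle")
    print(models.place_of("knob","wrist"),models.place_of("gate","wrist"))
E
python3 c.py
```

```text
[559.35310757 180.95880637 330.00688637] [-1.79998449e+02 -6.67697831e-03  9.77343201e+01]
box 5295 [594.4 223. ] [110.1 140.4] 7.35 z 49.6
cover 5569 [616.8  48.2] [138.4 170.5] 11.67 z 25.5
knob 277 ((587.8639526367188, 187.44215393066406), 13.536734580993652)
handle 189 [609.4  47. ] [41.4 13.8] 11.71 z 55.0
[{'xyz': [588.2, 186.9, 92.5], 'confidence': 0.78}] [{'xyz': [595.6, 217.9, 50.9], 'confidence': 0.57}]
```

```bash
sed -i 's/FX=.*/FX=np.array([617.5,49.7]); FY=7.5/' plan.py
python3 - <<'E'
from plan import *
plan([((586.5,187,150),down(97.5)),((586.5,187,79),down(97.5),25)])
E
```

```text
[[0.7,6.9,45,0,0,0.001],[0.7,6.8,45.1,0,0,0.001],[0.7,6.9,45,0,0,0],[0.8,6.8,45,0,0,0.001],[0,0,23.7,0,0,0]]
[[0,0,23.6,0,0,0],[-0.1,0,23.7,0,0,0],[0,0,0,0,0,0],[0,0,0,0,0,0],[0,0,0,0,0,0]]
```

Call:
apply_moves(rows=[[0.7, 6.9, 45, 0, 0, 0.001], [0.7, 6.8, 45.1, 0, 0, 0.001], [0.7, 6.9, 45, 0, 0, 0], [0.8, 6.8, 45, 0, 0, 0], [0, 0, 23.7, 0, 0, 0]])

```text
time: 3.8
tool_pos: [585.3, 186.4, 122.8]
tcp_rot: [-179.8, 0.0, 97.5]
ft_force: [0.1, 0.7, -0.7]
finger_gap: 85.0
grip_force: 0.0
```

Call:
apply_moves(rows=[[0, 0, 23.6, 0, 0, 0], [0, 0, 23.7, 0, 0, 0], [0, 0, 0, 0, 0, 0], [0, 0, 0, 0, 0, 0], [0, 0, 0, 0, 0, 0]])

```text
time: 4.42
tool_pos: [587.9, 186.7, 80.6]
tcp_rot: [179.8, -0.0, 97.5]
ft_force: [1.1, -0.1, 0.4]
finger_gap: 85.4
grip_force: 0.0
```

Call:
apply_moves(rows=[[0, 0, 0, 0, 0, 0], [0, 0, 0, 0, 0, 0], [0, 0, 0, 0, 0, 0], [0, 0, 0, 0, 0, 0], [0, 0, 0, 0, 0, 0]], fingers=20, grip_force=40)

```text
time: 5.05
tool_pos: [587.1, 186.5, 79.3]
tcp_rot: [180.0, -0.0, 97.5]
ft_force: [-0.0, -0.6, 3.4]
finger_gap: 28.9
grip_force: 39.7
```

Call:
apply_moves(rows=[[0, 8, 0, 0, 0, 0], [0, 11, 0, 0, 0, 0], [0, 11, 0, 0, 0, 0], [0, 0, 0, 0, 0, 0], [0, 0, 0, 0, 0, 0]])

```text
time: 5.68
tool_pos: [614.7, 190.1, 78.9]
tcp_rot: [-179.7, 0.0, 97.5]
ft_force: [-14.2, -2.1, 14.0]
finger_gap: 28.7
grip_force: 41.2
```

Call:
apply_moves(rows=[[0, -1.5, 0, 0, 0, 0], [10, 0, 0, 0, 0, 0], [12, 0, 0, 0, 0, 0], [13, 0, 0, 0, 0, 0], [0, 0, 0, 0, 0, 0]])

```text
time: 6.3
tool_pos: [609.6, 226.2, 79.0]
tcp_rot: [-179.9, -0.1, 97.6]
ft_force: [-7.8, 1.2, 9.7]
finger_gap: 28.9
grip_force: 40.7
```

Call:
apply_moves(rows=[[0, -8, 0, 0, 0, 0], [0, -10, 0, 0, 0, 0], [0, -10, 0, 0, 0, 0], [0, 0, 0, 0, 0, 0], [0, 0, 0, 0, 0, 0]])

```text
time: 6.92
tool_pos: [581.8, 221.1, 79.2]
tcp_rot: [-179.9, -0.0, 97.5]
ft_force: [-2.7, 2.1, 7.0]
finger_gap: 29.0
grip_force: 40.7
```

Call:
apply_moves(rows=[[10, 0, 0, 0, 0, 0], [12, 0, 0, 0, 0, 0], [13, 0, 0, 0, 0, 0], [0, 0, 0, 0, 0, 0], [0, 0, 0, 0, 0, 0]])

```text
time: 7.55
tool_pos: [577.4, 255.7, 79.2]
tcp_rot: [-180.0, 0.0, 97.5]
ft_force: [-1.7, 0.4, 6.0]
finger_gap: 28.9
grip_force: 40.7
```

Call:
apply_moves(rows=[[0, 8, 0, 0, 0, 0], [0, 11, 0, 0, 0, 0], [0, 11.5, 0, 0, 0, 0], [0, 0, 0, 0, 0, 0], [0, 0, 0, 0, 0, 0]])

```text
time: 8.18
tool_pos: [605.7, 259.4, 78.9]
tcp_rot: [-179.7, 0.0, 97.5]
ft_force: [-11.1, -2.2, 12.0]
finger_gap: 28.8
grip_force: 41.7
```

Call:
apply_moves(rows=[[0, -1, 0, 0, 0, 0], [0, 0, 0, 0, 0, 0], [0, 0, 0, 0, 0, 0], [0, 0, 0, 0, 0, 0], [0, 0, -30, 0, 0, 0]], fingers=85)

```text
time: 8.8
tool_pos: [605.1, 258.8, 105.7]
tcp_rot: [-179.6, 0.1, 97.5]
ft_force: [0.8, 0.1, 0.1]
finger_gap: 84.9
grip_force: 0.0
```

Call:
apply_moves(rows=[[0, 0, -40, 0, 0, 0], [30, -20, -40, 0, 0, 0], [45, -20, -40, 0, 0, 0], [45, -25, -20, 0, 0, 0], [0, 0, 0, 0, 0, 0]])

```text
time: 9.43
tool_pos: [526.5, 373.3, 251.4]
tcp_rot: [179.8, -0.2, 97.8]
ft_force: [1.6, 0.2, -0.6]
finger_gap: 85.2
grip_force: 0.0
```

```bash
cat > d.py <<'E'
from c import *
print(sense()["tool_pos"])
p,P=cloud("wrist"); Z=P[...,2]; save("w2",p); np.savez("w2",p=p,P=P)
near=lambda c,r:(abs(P[...,0]-c[0])<r)&(abs(P[...,1]-c[1])<r)
rectm(P,near((518,408),150)&(Z>3)&(Z<13),"restbase"); rectm(P,near((518,408),150)&(Z>64)&(Z<82),"bar"); rectm(P,near((518,408),150)&(Z>15)&(Z<25),"lip")
print(models.place_of("rest_seat","wrist"),models.place_of("knob","wrist"))
p,P=cloud("top"); Z=P[...,2]; save("t2",p[150:400,120:380])
rectm(P,near((615,49),120)&(Z>20)&(Z<32),"cover"); k=near((618,49),90)&(Z>50)&(Z<59); rectm(P,k,"handle")
k=near((596,223),90)&(Z>112)&(Z<123);print(cv2.minEnclosingCircle(P[k][:,:2].astype(np.float32)))
rectm(P,near((700,0),250)&(Z>66)&(Z<85),"arm")
E
python3 d.py
```

```text
[526.52977072 373.2662887  251.44980385]
restbase 8313 [516.4 381.4] [ 94.5 210.5] 82.6 z 7.6
bar 2502 [523.7 439.7] [ 16.  204.1] 82.5 z 75.6
lip 813 [511.7 346. ] [  8.9 189.4] 82.45 z 19.4
[{'xyz': [522.6, 403.0, 49.2], 'confidence': 0.78}, {'xyz': [593.9, 219.7, 53.8], 'confidence': 0.36}] [{'xyz': [603.1, 257.1, 94.4], 'confidence': 0.75}]
cover 2624 [618.6  48. ] [140.8 171. ] 11.7 z 25.3
handle 34 [620.5  49.3] [18.4 11.5] 1.86 z 54.6
((605.4371948242188, 259.4996032714844), 14.72826099395752)
arm 435 [796.4 -71.2] [ 30.4 168.7] 76.17 z 69.8
```

View pics/w2.png

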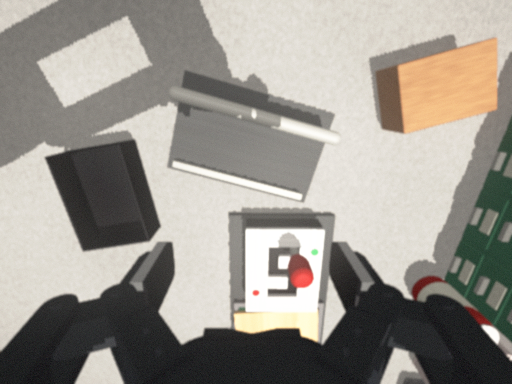

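Run:
```python
from plan import *
plan([((618,48.2,190),down(11.7)),((618,48.2,31),down(11.7),35)])
```

```text
[[-32.9,4.8,5.7,0,0,0.15],[-31.9,9.6,5.8,0,0,0.149],[-30,14.3,5.7,0,0.001,0.15],[-27.6,18.6,5.7,0,0,0.15],[-24.5,22.5,5.7,0,0,0.149]]
[[-20.9,25.9,5.7,0,0,0.15],[-16.8,28.8,5.8,0,0,0.15],[-12.3,30.9,5.7,0,0.001,0.149],[-7.6,32.4,5.7,0,0,0.15],[-2.6,33.2,5.7,0,0,0.15]]
[[0,0,31.8,0,0,0],[0,0,31.8,0,0,0],[0,0,31.8,0,0,0],[0,0,31.8,0,0,0],[0,0,31.8,0,0,0]]
```

Call:
apply_moves(rows=[[-32.9, 4.8, 5.7, 0, 0, 0.15], [-31.9, 9.6, 5.8, 0, 0, 0.149], [-30, 14.3, 5.7, 0, 0.001, 0.15], [-27.6, 18.6, 5.7, 0, 0, 0.15], [-24.5, 22.5, 5.7, 0, 0, 0.149]])

```text
time: 10.25
tool_pos: [573.1, 206.8, 218.2]
tcp_rot: [-179.9, 0.0, 54.2]
ft_force: [0.4, 0.4, 0.6]
finger_gap: 85.0
grip_force: 0.0
```

Call:
apply_moves(rows=[[-20.9, 25.9, 5.7, 0, 0, 0.15], [-16.8, 28.8, 5.8, 0, 0, 0.15], [-12.3, 30.9, 5.7, 0, 0.001, 0.149], [-7.6, 32.4, 5.7, 0, 0, 0.15], [-2.6, 33.2, 5.7, 0, 0, 0.15]])

```text
time: 10.88
tool_pos: [617.9, 46.6, 189.4]
tcp_rot: [-179.9, 0.0, 11.3]
ft_force: [-0.6, 1.9, 0.7]
finger_gap: 84.9
grip_force: 0.0
```

Call:
apply_moves(rows=[[0, 0, 10, 0, 0, 0], [0, 0, 30, 0, 0, 0], [0, 0, 20, 0, 0, 0], [0, 0, 0, 0, 0, 0], [0, 0, 0, 0, 0, 0]])

```text
time: 11.5
tool_pos: [618.5, 49.7, 131.6]
tcp_rot: [-179.9, -0.1, 11.8]
ft_force: [0.0, -1.2, 0.0]
finger_gap: 85.4
grip_force: 0.0
```

```bash
cat > e.py <<'E'
from c import *
p,P=cloud("wrist"); Z=P[...,2]; save("w3",p)
near=lambda c,r:(abs(P[...,0]-c[0])<r)&(abs(P[...,1]-c[1])<r)
rectm(P,near((615,49),120)&(Z>20)&(Z<32),"cover"); rectm(P,near((618,49),90)&(Z>50)&(Z<59),"handle")
plan([((618,48.2,31),down(11.7),35)])
E
python3 e.py
```

```text
cover 23362 [617.4  48.7] [140.8 170.5] 11.93 z 25.6
handle 1066 [618.2  48.8] [59.2 13.9] 11.37 z 55.3
[[-0.5,0.4,33.7,0,-0.001,0],[-0.5,0.5,33.8,-0.001,-0.001,0.001],[-0.5,0.4,33.7,0,-0.001,0],[0,0,0,0,0,0],[0,0,0,0,0,0]]
```

Call:
apply_moves(rows=[[-0.5, 0, 35, 0, 0, 0], [0, 0.5, 35, 0, 0, 0], [0, 0, 25, 0, 0, 0], [0, 0, 6, 0, 0, 0], [0, 0, 0, 0, 0, 0]])

```text
time: 12.18
tool_pos: [618.7, 49.1, 31.0]
tcp_rot: [-179.9, -0.1, 11.7]
ft_force: [0.3, -0.7, -0.1]
finger_gap: 85.3
grip_force: 0.0
```

Call:
apply_moves(rows=[[0, 0, 0, 0, 0, 0], [0, 0, 0, 0, 0, 0], [0, 0, 0, 0, 0, 0], [0, 0, 0, 0, 0, 0], [0, 0, 0, 0, 0, 0]], fingers=5, grip_force=80)

```text
time: 12.8
tool_pos: [618.4, 48.9, 30.5]
tcp_rot: [-179.9, -0.1, 11.7]
ft_force: [-0.8, -0.1, 3.7]
finger_gap: 12.7
grip_force: 79.7
```

Call:
apply_moves(rows=[[0, 0, 0, 0, 0, 0], [0, 0, -10, 0, 0, 0], [0, 0, -30, 0, 0, 0], [0, 0, -40, 0, 0, 0], [0, 0, -30, 0, 0, 0]])

```text
time: 13.42
tool_pos: [617.8, 49.0, 141.6]
tcp_rot: [-179.9, -0.1, 11.7]
ft_force: [0.7, 0.7, -1.5]
finger_gap: 12.5
grip_force: 78.8
```

Call:
apply_moves(rows=[[0, 0, -30, 0, 0, 0], [0, 0, -30, 0, 0, 0], [0, 0, -20, 0, 0, 0], [0, 0, 0, 0, 0, 0], [0, 0, 0, 0, 0, 0]])

```text
time: 14.05
tool_pos: [617.0, 48.7, 218.3]
tcp_rot: [-179.9, 0.0, 11.7]
ft_force: [-0.9, -0.2, -2.7]
finger_gap: 12.7
grip_force: 78.8
```

Run:
```python
from plan import *
R=Ro.from_euler("xyz",[180,-40,82.5],degrees=True); x,y,z=R.as_matrix().T
a=np.radians(82.5); seat=np.array([519.0+4*np.cos(a),404.2+4*np.sin(a),53])
T=seat+0.9*x-12.5*z+3*x-1.5*z
print(T,x,z)
plan([(T+[10,-120,150],down(60)),(T+[0,0,110],R,40)])
```

```text
[518.73745267 402.20575505  66.23149388] [0.09998886 0.75949083 0.64278761] [ 0.08390062  0.63728847 -0.76604444]
[[-6.5,-41.1,0.4,0,0,-0.14],[-0.7,-41.6,0.4,-0.001,0,-0.141],[5.2,-41.3,0.4,0,0,-0.14],[10.8,-40.1,0.4,0,0,-0.141],[16.4,-38.2,0.4,-0.001,0,-0.14]]
[[21.6,-35.6,0.3,0,0,-0.14],[19.8,-13.7,8,0.027,0.138,-0.075],[19.4,-12,11.1,0.028,0.138,-0.076],[18.6,-10.3,14,0.027,0.137,-0.075],[17.1,-8.4,16.6,0.028,0.138,-0.075]]
[[15.3,-6.7,19.2,0.027,0.138,-0.076],[0,0,0,0,0,0],[0,0,0,0,0,0],[0,0,0,0,0,0],[0,0,0,0,0,0]]
```

Call:
apply_moves(rows=[[-6.5, -41.1, 0.4, 0, 0, -0.14], [-0.7, -41.6, 0.4, -0.001, 0, -0.141], [5.2, -41.3, 0.4, 0, 0, -0.14], [10.8, -40.1, 0.4, 0, 0, -0.141], [16.4, -38.2, 0.4, -0.001, 0, -0.14]])

```text
time: 14.68
tool_pos: [542.6, 244.1, 215.7]
tcp_rot: [180.0, 0.1, 52.2]
ft_force: [0.1, 0.1, -2.1]
finger_gap: 12.4
grip_force: 78.8
```

Call:
apply_moves(rows=[[21.6, -35.6, 0.3, 0, 0, -0.14], [19.8, -13.7, 8, 0.027, 0.138, -0.075], [19.4, -12, 11.1, 0.028, 0.138, -0.076], [18.6, -10.3, 14, 0.027, 0.137, -0.075], [17.1, -8.4, 16.6, 0.028, 0.138, -0.075]])

```text
time: 15.3
tool_pos: [520.5, 378.5, 183.9]
tcp_rot: [-178.6, -32.2, 77.4]
ft_force: [-1.0, 0.4, -2.4]
finger_gap: 12.7
grip_force: 78.9
```

Call:
apply_moves(rows=[[15.3, -6.7, 19.2, 0.027, 0.138, -0.076], [0, 0, 0, 0, 0, 0], [0, 0, 0, 0, 0, 0], [0, 0, 0, 0, 0, 0], [0, 0, 0, 0, 0, 0]])

```text
time: 15.92
tool_pos: [520.1, 402.5, 178.8]
tcp_rot: [179.7, -40.0, 82.7]
ft_force: [0.1, 0.2, -1.3]
finger_gap: 12.8
grip_force: 78.9
```

Run:
```python
from plan import *
print(sense()["tool_pos"],sense()["tcp_rot"])
R=Ro.from_euler("xyz",[180,-40,82.5],degrees=True); x,y,z=R.as_matrix().T
T=np.array([518.7,402.2,66.2])
plan([(T+[0,0,25],R,30,1),(T,R,7)])
```

```text
[520.14303026 402.54693243 178.84745404] [179.6954012  -39.99521732  82.6995985 ]
[[-18.9,-0.6,22.3,0.001,0,0.001],[-18.9,-0.5,22.2,0.001,0,0.001],[-18.9,-0.5,22.3,0.001,0,0.001],[0,0,0,0,0,0],[0,0,0,0,0,0]]
[[-4,0,4.8,0,0,0],[-4.1,0,4.8,0,0,0],[-4,0,4.8,0,0,0],[-4,0,4.8,0,0,0],[0,0,0,0,0,0]]
```

Call:
apply_moves(rows=[[-18.9, -0.6, 22.3, 0.001, 0, 0.001], [-18.9, -0.5, 22.2, 0.001, 0, 0.001], [-18.9, -0.5, 22.3, 0.001, 0, 0.001], [0, 0, 0, 0, 0, 0], [0, 0, 0, 0, 0, 0]])

```text
time: 16.55
tool_pos: [518.9, 402.3, 91.6]
tcp_rot: [-180.0, -40.1, 82.5]
ft_force: [0.7, -1.3, -0.9]
finger_gap: 12.7
grip_force: 78.7
```

Call:
apply_moves(rows=[[-4, 0, 4.8, 0, 0, 0], [-4, 0, 4.8, 0, 0, 0], [-4, 0, 4.8, 0, 0, 0], [-3, 0, 3.5, 0, 0, 0], [0, 0, 0, 0, 0, 0]])

```text
time: 17.18
tool_pos: [517.6, 401.8, 65.9]
tcp_rot: [-179.8, -40.0, 82.3]
ft_force: [0.6, -0.3, -2.1]
finger_gap: 12.6
grip_force: 78.7
```

Call:
apply_moves(rows=[[0, 0, 1, 0, 0, 0], [0, 0, 1, 0, 0, 0], [-1, 0, 0, 0, 0, 0], [-1, 0, 0, 0, 0, 0], [0, 0, 0, 0, 0, 0]])

```text
time: 17.8
tool_pos: [518.5, 401.9, 64.5]
tcp_rot: [-179.9, -40.0, 82.4]
ft_force: [0.7, -0.4, 2.0]
finger_gap: 12.6
grip_force: 79.5
```

Slight contact begins; ease a bit more, then release and back out along the tool axis.

Call:
apply_moves(rows=[[-1, 0, 0.5, 0, 0, 0], [-1, 0, 0, 0, 0, 0], [0, 0, 0, 0, 0, 0], [0, 0, 0, 0, 0, 0], [0, 0, 0, 0, 0, 0]])

```text
time: 18.42
tool_pos: [518.7, 401.0, 63.6]
tcp_rot: [-180.0, -40.1, 82.5]
ft_force: [-1.3, -0.5, 7.5]
finger_gap: 12.8
grip_force: 80.1
```

Call:
apply_moves(rows=[[0, 0, 0, 0, 0, 0], [0, 0, 0, 0, 0, 0], [0, 0, 0, 0, 0, 0], [0, 0, -5, 0, 0, 0], [0, 0, -15, 0, 0, 0]], fingers=85)

```text
time: 19.05
tool_pos: [515.4, 387.5, 77.3]
tcp_rot: [-179.8, -40.0, 82.4]
ft_force: [-0.4, 0.0, -0.0]
finger_gap: 85.1
grip_force: 0.0
```

Call:
apply_moves(rows=[[0, 0, -20, 0, 0, 0], [0, 0, -30, 0, 0, 0], [0, 0, -40, 0, 0, 0], [0, 0, -30, 0, 0, 0], [0, 0, 0, 0, 0, 0]])

```text
time: 19.68
tool_pos: [508.2, 309.9, 172.7]
tcp_rot: [179.7, -40.1, 82.5]
ft_force: [-0.2, 0.3, -0.4]
finger_gap: 84.8
grip_force: 0.0
```

Run:
```python
from c import *
p,P=cloud("wrist"); save("w4",p)
Z=P[...,2]; hsv=cv2.cvtColor(p,cv2.COLOR_RGB2HSV)
m=(hsv[...,0]<28)&(hsv[...,1]>60)&(hsv[...,2]>120)&(abs(P[...,0]-519)<110)&(abs(P[...,1]-408)<90)
m=cv2.erode(m.astype(np.uint8),np.ones((3,3)))>0
Q=P[m]; c=Q.mean(0); u,s,vt=np.linalg.svd(Q-c,full_matrices=False); n=vt[2]*np.sign(vt[2][2])
print(len(Q),c,n,"tilt",np.degrees(np.arccos(n[2])),"az",np.degrees(np.arctan2(n[1],n[0])))
a=np.radians(82.5); ex=np.array([np.cos(a),np.sin(a)]); q=(Q[:,:2]-[519,404.2]); print("x",np.percentile(q@ex,[.3,99.7]),"y",np.percentile(q@[-ex[1],ex[0]],[.3,99.7]),"z",np.percentile(Q[:,2],[.3,99.7]))
# top edge direction: minAreaRect in plane coords
e1=np.array([*ex,0]); e1-=n*(e1@n); e1/=np.linalg.norm(e1); e2=np.cross(n,e1)
print(cv2.minAreaRect(np.c_[(Q-c)@e1,(Q-c)@e2].astype(np.float32)))
p,P=cloud("top"); save("t4",cv2.resize(p,(800,600)))
```

```text
16828 [519.01886282 408.49595062  62.76714926] [-0.0843107  -0.64211373  0.76195909] tilt 40.36278690917007 az -97.48024852585021
x [-51.36105766  52.3301206 ] y [-83.79056772  83.6792973 ] z [ 15.3348217  103.71020996]
((-5.5235748291015625, -0.7646102905273438), (137.13278198242188, 169.75497436523438), 0.009063671343028545)
```

View pics/t4.png

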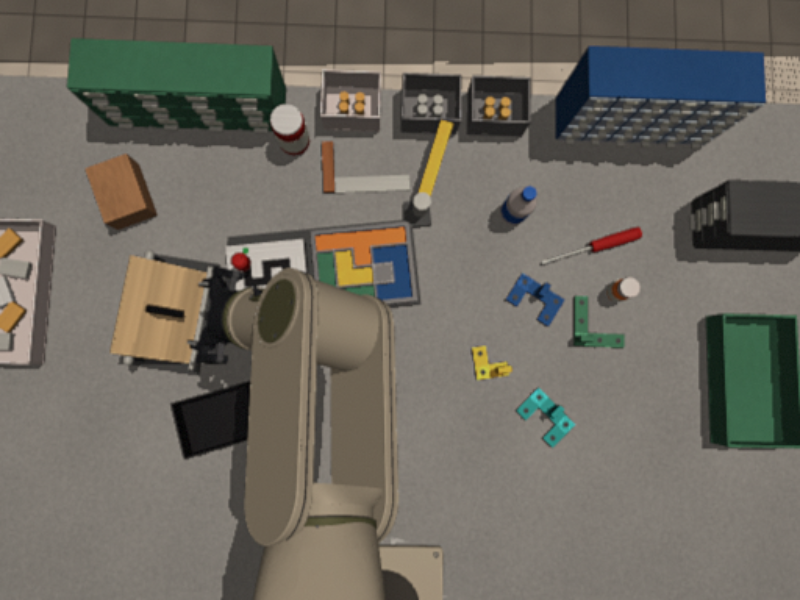

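View pics/w4.png

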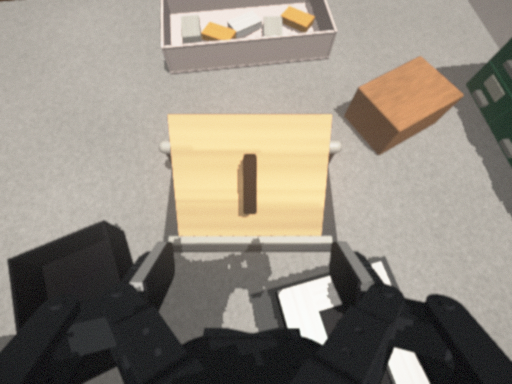

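Run:
```python
from plan import *
plan([((505,270,300),Ro.from_euler("xyz",[180,-10,82.5],degrees=True)),((470,-250,300),down(62))])
```

```text
[[13.1,1,-31.5,0,-0.131,0],[9,0.9,-33,0,-0.131,-0.001],[4.5,1,-33.8,0,-0.131,0],[0.1,1,-34.2,0,-0.131,0],[-51.2,3.3,-9,-0.003,-0.017,0.036]]
[[-51.2,5.2,-8.2,-0.003,-0.017,0.035],[-51.2,7.1,-7.2,-0.003,-0.018,0.036],[-50.9,8.8,-6.3,-0.004,-0.017,0.036],[-50.8,10.8,-5.4,-0.003,-0.017,0.035],[-50.4,12.5,-4.5,-0.003,-0.017,0.036]]
[[-49.9,14.3,-3.6,-0.003,-0.018,0.036],[-49.5,16.1,-2.7,-0.003,-0.017,0.035],[-49,17.9,-1.8,-0.003,-0.017,0.036],[-48.2,19.6,-0.9,-0.004,-0.017,0.036],[0,0,0,0,0,0]]
```

Call:
apply_moves(rows=[[13.1, 1, -31.5, 0, -0.131, 0], [9, 0.9, -33, 0, -0.131, 0], [4.5, 1, -33.8, 0, -0.131, 0], [0.1, 1, -34.2, 0, -0.131, 0], [-51.2, 3.3, -9, -0.003, -0.017, 0.036]])

```text
time: 20.4
tool_pos: [502.0, 222.8, 302.5]
tcp_rot: [-180.0, -9.0, 80.9]
ft_force: [0.6, -0.9, 0.0]
finger_gap: 85.1
grip_force: 0.0
```

Call:
apply_moves(rows=[[-51.2, 5.2, -8.2, -0.003, -0.017, 0.035], [-51.2, 7.1, -7.2, -0.003, -0.018, 0.036], [-50.9, 8.8, -6.3, -0.004, -0.017, 0.036], [-50.8, 10.8, -5.4, -0.003, -0.017, 0.035], [-50.4, 12.5, -4.5, -0.003, -0.017, 0.036]])

```text
time: 21.02
tool_pos: [483.4, -42.5, 298.2]
tcp_rot: [-179.4, -4.0, 70.2]
ft_force: [1.3, 0.4, 0.1]
finger_gap: 84.6
grip_force: 0.0
```

Call:
apply_moves(rows=[[-49.9, 14.3, -3.6, -0.003, -0.018, 0.036], [-49.5, 16.1, -2.7, -0.003, -0.017, 0.035], [-49, 17.9, -1.8, -0.003, -0.017, 0.036], [-48.2, 19.6, -0.9, -0.004, -0.017, 0.036], [0, 0, 0, 0, 0, 0]])

```text
time: 21.65
tool_pos: [469.2, -251.7, 297.5]
tcp_rot: [-179.8, 0.0, 61.8]
ft_force: [0.4, 0.4, -0.8]
finger_gap: 84.8
grip_force: 0.0
```

```bash
cat > fit.py <<'E'
from c import *
from scipy.spatial import cKDTree
from scipy.optimize import minimize
g=np.stack(np.meshgrid(np.arange(-130,130,2.)+1,np.arange(-130,130,2.)+1),-1).reshape(-1,2)
box=lambda x0,x1,y0,y1:(g[:,0]>x0)&(g[:,0]<x1)&(g[:,1]>y0)&(g[:,1]<y1)
M={"corner_big":g[box(-13,83,-13,13)|box(-13,13,-83,13)],
 "corner_small":g[box(-13,13,-13,48)|box(-13,48,22,48)],
 "u_clip":g[box(-48,48,-13,13)|box(-48,-22,-13,48)|box(22,48,-13,48)]}
COL={"corner_big":(60,85),"corner_small":(18,32),"u_clip":(100,125)}
def fit(name,p,P,c,r=75,init=None):
    Z=P[...,2]; hsv=cv2.cvtColor(p,cv2.COLOR_RGB2HSV); lo,hi=COL[name]
    near=np.hypot(P[...,0]-c[0],P[...,1]-c[1])<r
    m=near&(hsv[...,0]>=lo)&(hsv[...,0]<=hi)&(hsv[...,1]>70)&(Z>3)&(Z<50)
    m=cv2.morphologyEx(m.astype(np.uint8),cv2.MORPH_CLOSE,np.ones((3,3)))>0
    m&=near&(Z>3)&(Z<50)
    k,l,s,_=cv2.connectedComponentsWithStats(m.astype(np.uint8)); m=l==(1+s[1:,4].argmax())
    D=P[m][:,:2]; D=D[::max(1,len(D)//3000)]; t=cKDTree(D); lug=P[m&(Z>38)][:,:2]; lc=lug.mean(0) if len(lug)>5 else c
    lr=cv2.minAreaRect(lug.astype(np.float32)) if len(lug)>5 else None
    def cost(q,full=False):
        a=np.radians(q[2]); R=np.array([[np.cos(a),-np.sin(a)],[np.sin(a),np.cos(a)]]); W=M[name]@R.T+q[:2]
        return np.minimum(t.query(W)[0],6).mean()+np.minimum(cKDTree(W).query(D)[0],6).mean()
    best=min((minimize(cost,[lc[0],lc[1],a],method="Nelder-Mead",options=dict(initial_simplex=[[lc[0],lc[1],a],[lc[0]+4,lc[1],a],[lc[0],lc[1]+4,a],[lc[0],lc[1],a+12]],xatol=.05,fatol=1e-4)) for a in range(-180,180,30)),key=lambda o:o.fun)
    x=best.x; x[2]=(x[2]+180)%360-180
    print(name,"fit",x.round(1),"cost",round(best.fun,2),"npts",len(D),"lug",None if lr is None else (np.round(lr[0],1),np.round(lr[1],1),round(lr[2],1)),flush=True)
    return x
if __name__=="__main__":
    import sys
    cam_=sys.argv[1]; p,P=cloud(cam_); np.savez("last",p=p,P=P); save("last_"+cam_,p)
    for n,c in (("corner_big",(465,-375)),("corner_small",(438,-205)),("u_clip",(583,-275))):
        fit(n,p,P,c)
E
python3 fit.py wrist; python3 fit.py top
```

```text
corner_big fit [ 488.6 -362.9   -1.2] cost 2.77 npts 770 lug (array([ 488.6, -364.3]), array([25.2, 11.4]), 88.7)
corner_small fit [ 432.1 -213.5   14.5] cost 1.48 npts 1054 lug (array([ 428.8, -212.7]), array([12. , 25.9]), 8.1)
u_clip fit [ 576.7 -285.6   58.9] cost 1.54 npts 1604 lug (array([ 576.4, -286.2]), array([11.7, 24.4]), 60.4)
corner_big fit [ 472.1 -374.3   16.6] cost 6.41 npts 5 lug None
corner_small fit [ 429.7 -212.2    9.6] cost 1.96 npts 303 lug (array([ 428.8, -212.5]), array([11.3, 26.2]), 1.3)
u_clip fit [ 576.4 -286.2   58.7] cost 2.01 npts 463 lug (array([ 577.1, -286.3]), array([12.2, 25.4]), 46.9)
```

View pics/last_wrist.png

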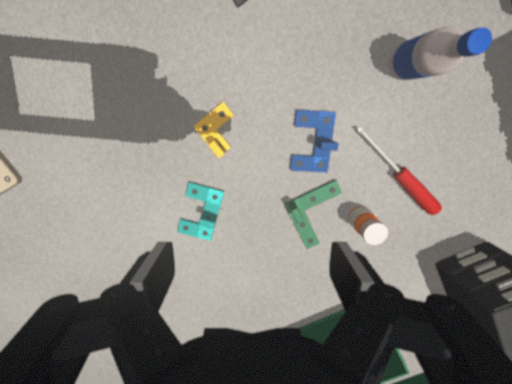

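Run:
```python
from plan import *
plan([((430.5,-213,150),down(100))])
```

```text
[[2.7,-10.2,29.7,-0.001,0,-0.133],[4,-9.9,29.6,0,-0.001,-0.132],[5.2,-9.2,29.7,-0.001,0,-0.133],[6.5,-8.4,29.6,0,-0.001,-0.133],[7.5,-7.5,29.7,-0.001,0,-0.133]]
```

Call:
apply_moves(rows=[[2.7, -10.2, 29.7, 0, 0, -0.133], [4, -9.9, 29.6, 0, 0, -0.132], [5.2, -9.2, 29.7, 0, 0, -0.133], [6.5, -8.4, 29.6, 0, 0, -0.133], [7.5, -7.5, 29.7, 0, 0, -0.133]])

```text
time: 22.38
tool_pos: [430.8, -211.6, 150.1]
tcp_rot: [-180.0, -0.1, 100.4]
ft_force: [-0.6, -1.0, 0.4]
finger_gap: 85.3
grip_force: 0.0
```

Call:
apply_moves(rows=[[0, 0, 0, 0, 0, 0], [0, 0, 0, 0, 0, 0], [0, 0, 0, 0, 0, 0], [0, 0, 0, 0, 0, 0], [0, 0, 0, 0, 0, 0]])

```text
time: 23.0
tool_pos: [431.1, -214.0, 152.0]
tcp_rot: [-180.0, 0.0, 100.0]
ft_force: [0.3, -0.1, -0.6]
finger_gap: 85.4
grip_force: 0.0
```

```bash
cat > f.py <<'E'
from fit import *
import sys
n=sys.argv[1]; c=(float(sys.argv[2]),float(sys.argv[3])); r=float(sys.argv[4])
print(sense()["tool_pos"].round(1),sense()["tcp_rot"].round(1))
p,P=cloud("wrist"); save("w_"+n,p); np.savez("w_"+n,p=p,P=P)
x=fit(n,p,P,c,r)
Z=P[...,2]; m=(np.hypot(P[...,0]-c[0],P[...,1]-c[1])<r)&(Z>39)&(Z<48); rectm(P,m,"lugtop")
plan([((x[0],x[1],60),down(x[2]+90),30),((x[0],x[1],13),down(x[2]+90),16)])
E
python3 f.py corner_small 440 -200 62
```

```text
[ 431.1 -214.   152. ] [-180.    0.  100.]
corner_small fit [ 428.6 -212.5    9.4] cost 1.23 npts 2233 lug (array([ 429.2, -212.3]), array([10.8, 25.6]), 9.6)
lugtop 311 [ 429.2 -212.3] [10.8 25.6] 9.57 z 43.4
[[0.4,-0.5,23,0,0,0.003],[0.5,-0.5,22.9,0,0,0.002],[0.4,-0.5,23,0,0,0.003],[0.4,-0.6,22.9,0,0,0.002],[0,0,15.7,0,0,0]]
[[0,0,15.6,0,0,0],[0,0.1,15.7,0,0,0],[0,0,0,0,0,0],[0,0,0,0,0,0],[0,0,0,0,0,0]]
```

Call:
apply_moves(rows=[[0.5, -0.5, 23, 0, 0, 0.003], [0.5, -0.5, 23, 0, 0, 0.003], [0.5, -0.5, 23, 0, 0, 0.003], [0.5, -0.5, 23, 0, 0, 0], [0, 0, 15.7, 0, 0, 0]])

```text
time: 23.68
tool_pos: [427.9, -211.8, 42.7]
tcp_rot: [-179.9, -0.1, 99.5]
ft_force: [0.0, -0.3, -0.5]
finger_gap: 85.0
grip_force: 0.0
```

Call:
apply_moves(rows=[[0, 0, 15.5, 0, 0, 0], [0, 0, 14.5, 0, 0, 0], [0, 0, 0, 0, 0, 0], [0, 0, 0, 0, 0, 0], [0, 0, 0, 0, 0, 0]])

```text
time: 24.3
tool_pos: [429.0, -212.4, 14.6]
tcp_rot: [180.0, 0.0, 99.5]
ft_force: [-0.1, 0.7, -0.6]
finger_gap: 84.6
grip_force: 0.0
```

Call:
apply_moves(rows=[[0, 0, 0, 0, 0, 0], [0, 0, 0, 0, 0, 0], [0, 0, 0, 0, 0, 0], [0, 0, 0, 0, 0, 0], [0, 0, 0, 0, 0, 0]], fingers=3, grip_force=60)

```text
time: 24.92
tool_pos: [428.5, -212.1, 13.9]
tcp_rot: [-180.0, -0.0, 99.5]
ft_force: [-0.0, 0.3, 1.5]
finger_gap: 11.0
grip_force: 58.9
```

Call:
apply_moves(rows=[[0, 0, -10, 0, 0, 0], [0, 0, -30, 0, 0, 0], [0, 0, -40, 0, 0, 0], [0, 0, -40, 0, 0, 0], [0, 0, -20, 0, 0, 0]])

```text
time: 25.55
tool_pos: [429.4, -212.7, 157.1]
tcp_rot: [179.9, 0.1, 99.5]
ft_force: [-0.3, 0.7, -2.2]
finger_gap: 11.0
grip_force: 58.6
```

Run:
```python
from plan import *
print(sense()["tool_pos"])
plan([((*fx(-17.5,0,0)[:2],150),down(97.5))])
```

```text
[ 429.43200724 -212.68890276  157.07111592]
[[38.1,35.2,1.2,0,0,0.006],[38.2,35,1.1,0.001,0.001,0.006],[38.5,34.8,1.2,0,0,0.005],[38.7,34.5,1.2,0,0,0.006],[38.8,34.4,1.2,0.001,0.001,0.006]]
[[39.1,34,1.1,0,0,0.006],[0,0,0,0,0,0],[0,0,0,0,0,0],[0,0,0,0,0,0],[0,0,0,0,0,0]]
```

Call:
apply_moves(rows=[[38.1, 35.2, 1.2, 0, 0, 0.006], [38.2, 35, 1.1, 0, 0, 0.006], [38.5, 34.8, 1.2, 0, 0, 0.005], [38.7, 34.5, 1.2, 0, 0, 0.006], [38.8, 34.4, 1.2, 0, 0, 0.006]])

```text
time: 26.18
tool_pos: [571.5, 6.2, 148.4]
tcp_rot: [-180.0, -0.0, 97.8]
ft_force: [0.9, -0.7, -1.3]
finger_gap: 11.3
grip_force: 58.7
```

Call:
apply_moves(rows=[[39.1, 34, 1.1, 0, 0, 0.006], [0, 0, 0, 0, 0, 0], [0, 0, 0, 0, 0, 0], [0, 0, 0, 0, 0, 0], [0, 0, 0, 0, 0, 0]])

```text
time: 26.8
tool_pos: [598.9, 47.0, 147.0]
tcp_rot: [-180.0, -0.0, 97.4]
ft_force: [-0.0, 0.4, -1.4]
finger_gap: 11.0
grip_force: 59.0
```

```bash
cat > tr.py <<'E'
from fit import *
s=sense(); print(s["tool_pos"].round(1),s["tcp_rot"].round(1))
p,P=cloud("wrist"); save("w_tray",p); np.savez("w_tray",p=p,P=P); Z=P[...,2]; hsv=cv2.cvtColor(p,cv2.COLOR_RGB2HSV)
# fit fixture pose to floor colours: union of known pocket floor shapes with 2.5 play (dilated)
a0=FY; o=(P[...,:2]-FX)
for nm,(lo,hi),col in (("orange",(5,17),0),("yellow",(18,32),0),("green",(60,95),0),("blue",(98,125),0)):
    m=(hsv[...,0]>=lo)&(hsv[...,0]<=hi)&(hsv[...,1]>90)&(np.hypot(o[...,0],o[...,1])<130)&(Z<26)&(Z>5)
    m=cv2.morphologyEx(m.astype(np.uint8),cv2.MORPH_OPEN,np.ones((3,3)))>0
    Q=o[m]; a=np.radians(FY); q=np.c_[Q[:,0]*np.cos(a)+Q[:,1]*np.sin(a),-Q[:,0]*np.sin(a)+Q[:,1]*np.cos(a)]
    print(nm,len(q),"x",np.percentile(q[:,0],[.5,99.5]).round(1),"y",np.percentile(q[:,1],[.5,99.5]).round(1),"z",np.median(Z[m]).round(1))
rectm(P,(np.hypot(o[...,0],o[...,1])<135)&(Z>14.5)&(Z<22),"traytop")
rectm(P,(abs(P[...,0]-595)<110)&(abs(P[...,1]-223)<110)&(Z>44)&(Z<56),"box")
E
python3 tr.py
```

```text
[598.9  47.  147. ] [-180.    -0.    97.4]
orange 3188 x [36.1 67.7] y [-85.2  85.5] z 10.0
yellow 1879 x [-33.6  32.1] y [21.4 51.3] z 10.0Traceback (most recent call last):
  File "tr.py", line 10, in <module>
    print(nm,len(q),"x",np.percentile(q[:,0],[.5,99.5]).round(1),"y",np.percentile(q[:,1],[.5,99.5]).round(1),"z",np.median(Z[m]).round(1))
                        ~~~~~~~~~~~~~^^^^^^^^^^^^^^^^^^
    return _quantile_unchecked(
        a, q, axis, out, overwrite_input, method, keepdims, weights)
    return _ureduce(a,
                    func=_quantile_ureduce_func,
    ...<5 lines>...
                    overwrite_input=overwrite_input,
                    method=method)
    r = func(a, **kwargs)
    result = _quantile(arr,
                       quantiles=q,
    ...<2 lines>...
                       out=out,
                       weights=wgt)
    slices_having_nans = np.isnan(arr[-1, ...])
                                  ~~~^^^^^^^^^
IndexError: index -1 is out of bounds for axis 0 with size 0
```

View pics/w_tray.png

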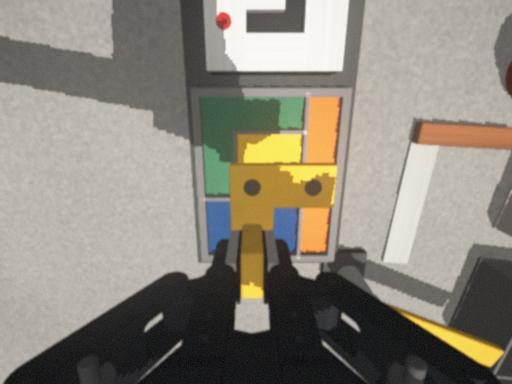

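Call:
apply_moves(rows=[[0.7, 0, 30, 0, 0, 0.001], [0, 0, 40, 0, 0, 0], [0, 0, 30, 0, 0, 0], [0, 0, 8, 0, 0, 0], [0, 0, 0, 0, 0, 0]])

```text
time: 27.48
tool_pos: [598.9, 48.5, 39.0]
tcp_rot: [-179.9, -0.0, 97.4]
ft_force: [-0.1, -0.5, -0.7]
finger_gap: 11.3
grip_force: 59.0
```

Call:
apply_moves(rows=[[0, 0, 0, 0, 0, 0], [0, 0, 0, 0, 0, 0], [0, 0, 0, 0, 0, 0], [0, 0, 0, 0, 0, 0], [0, 0, 0, 0, 0, 0]])

```text
time: 28.1
tool_pos: [598.9, 48.8, 38.7]
tcp_rot: [-180.0, -0.0, 97.4]
ft_force: [0.3, -0.2, -1.3]
finger_gap: 11.1
grip_force: 59.0
```

Call:
apply_moves(rows=[[-0.7, 0, 3, 0, 0, 0.001], [0, 0, 4, 0, 0, 0], [0, 0, 4, 0, 0, 0], [0, 0, 3, 0, 0, 0], [0, 0, 0, 0, 0, 0]])

```text
time: 28.72
tool_pos: [598.9, 48.1, 24.5]
tcp_rot: [-179.9, -0.0, 97.4]
ft_force: [0.1, 0.1, -1.3]
finger_gap: 11.3
grip_force: 59.2
```

Call:
apply_moves(rows=[[0, 0, 0.5, 0, 0, 0], [0, 0, 0, 0, 0, 0], [0, 0, 0, 0, 0, 0], [0, 0, -10, 0, 0, 0], [0, 0, -30, 0, 0, 0]], fingers=45)

```text
time: 29.35
tool_pos: [597.5, 48.1, 63.3]
tcp_rot: [-179.7, -0.1, 97.4]
ft_force: [0.1, 0.3, -0.3]
finger_gap: 44.7
grip_force: 0.0
```

Call:
apply_moves(rows=[[0, 0, -40, 0, 0, 0], [0, 0, -40, 0, 0, 0], [-20, 0, -30, 0, 0, 0], [0, 0, 0, 0, 0, 0], [0, 0, 0, 0, 0, 0]], fingers=85)

```text
time: 29.98
tool_pos: [601.4, 28.3, 173.8]
tcp_rot: [-179.9, -0.0, 97.4]
ft_force: [0.4, 0.6, -0.8]
finger_gap: 84.8
grip_force: 0.0
```

```bash
sed -i 's/    Q=o\[m\]/    if m.sum()<20: continue\n    Q=o[m]/; s/(60,95)/(50,95)/' tr.py
cat >> tr.py <<'E'
fit("corner_small",p,P,fx(-10,10,0)[:2],62); m=(np.hypot(o[...,0],o[...,1])<60)&(Z>48)&(Z<58); rectm(P,m,"lugtop")
hs=hsv[...,0]; m=(np.hypot(o[...,0],o[...,1])<130)&(hs>=18)&(hs<=32)&(hsv[...,1]>90)&(Z>12)&(Z<26); print("plate z",np.median(Z[m]),np.percentile(Z[m],[5,95]),"expect",fx(-17.5,0,18))
p,P=cloud("top"); save("t5",p)
plan([((577,-286,200),down(149))])
E
python3 tr.py
```

```text
[601.4  28.3 173.8] [-179.9   -0.    97.4]
orange 3150 x [ 4.5 67.6] y [-84.9  85.5] z 10.1
yellow 2721 x [-33.6  52.2] y [-27.9  51.4] z 17.1
blue 2908 x [-67.9  30.4] y [-83.6 -22.9] z 10.0
traytop 6941 [616.9  49.3] [152.5 187.3] 7.38 z 17.5
box 5877 [601.  173.1] [110.3  39.6] 7.23 z 49.6
corner_small fit [598.2  49.3   7.4] cost 2.07 npts 2376 lug (array([601.5,  55.7]), array([ 8.6, 18.1]), 50.6)
lugtop 307 [599.   47.5] [11.1 25.6] 7.01 z 53.4
plate z 17.54170991342602 [16.27183666 18.6926569 ] expect [600.14971493  47.41579164  18.        ]
[[-51.5,-10.7,-4.6,0,0,-0.15],[-49.3,-18.2,-4.6,-0.001,-0.001,-0.15],[-46.1,-25.4,-4.5,0,0,-0.15],[-41.7,-32,-4.6,-0.001,-0.001,-0.15],[-36.5,-37.9,-4.6,0,0,-0.151]]
[[-30.3,-42.9,-4.5,-0.001,-0.001,-0.15],[0,0,0,0,0,0],[0,0,0,0,0,0],[0,0,0,0,0,0],[0,0,0,0,0,0]]
```

Call:
apply_moves(rows=[[-51.5, -10.7, -4.6, 0, 0, -0.15], [-49.3, -18.2, -4.6, 0, 0, -0.15], [-46.1, -25.4, -4.5, 0, 0, -0.15], [-41.7, -32, -4.6, 0, 0, -0.15], [-36.5, -37.9, -4.6, 0, 0, -0.151]])

```text
time: 30.7
tool_pos: [581.1, -234.8, 195.5]
tcp_rot: [-180.0, -0.2, 140.7]
ft_force: [0.6, 0.4, -0.1]
finger_gap: 85.2
grip_force: 0.0
```

Call:
apply_moves(rows=[[-30.3, -42.9, 0, 0, 0, -0.15], [0, 0, 10, 0, 0, 0], [0, 0, 20, 0, 0, 0], [0, 0, 0, 0, 0, 0], [0, 0, 0, 0, 0, 0]])

```text
time: 31.32
tool_pos: [578.0, -284.9, 166.5]
tcp_rot: [-180.0, -0.1, 149.1]
ft_force: [0.2, 0.9, -0.4]
finger_gap: 84.8
grip_force: 0.0
```

```bash
sed -i 's/FX=.*/FX=np.array([616.5,50.0]); FY=7.4/' plan.py; python3 f.py u_clip 577 -280 75
```

```text
[ 578.  -284.9  166.5] [-1.800e+02 -1.000e-01  1.491e+02]
u_clip fit [ 577.  -286.1   58.6] cost 1.32 npts 3044 lug (array([ 577. , -286.2]), array([10.3, 24.1]), 59.1)
lugtop 266 [ 577.5 -286.4] [10.4 25.2] 58.73 z 43.3
[[0.2,-0.3,26.8,0,0,0.002],[0.1,-0.4,26.8,0,0,0.002],[0.2,-0.3,26.9,0,0,0.002],[0.2,-0.3,26.8,0,-0.001,0.002],[0,0,15.7,0,0,0]]
[[0,0,15.6,0,0,0],[0,0,15.7,0,0,0],[0,0,0,0,0,0],[0,0,0,0,0,0],[0,0,0,0,0,0]]
```

Call:
apply_moves(rows=[[0.2, -0.3, 26.8, 0, 0, 0.002], [0.2, -0.4, 26.8, 0, 0, 0.002], [0.2, -0.3, 26.9, 0, 0, 0.002], [0.2, -0.3, 26.8, 0, 0, 0.002], [0, 0, 15.7, 0, 0, 0]])

```text
time: 32.0
tool_pos: [576.4, -286.4, 43.2]
tcp_rot: [-180.0, -0.1, 148.6]
ft_force: [-0.9, -0.1, 0.3]
finger_gap: 85.1
grip_force: 0.0
```

Call:
apply_moves(rows=[[0, 0, 15.5, 0, 0, 0], [0, 0, 14.5, 0, 0, 0], [0, 0, 0, 0, 0, 0], [0, 0, 0, 0, 0, 0], [0, 0, 0, 0, 0, 0]])

```text
time: 32.62
tool_pos: [577.1, -287.5, 15.1]
tcp_rot: [-180.0, 0.0, 148.5]
ft_force: [0.1, -0.1, -0.3]
finger_gap: 85.2
grip_force: 0.0
```

Call:
apply_moves(rows=[[0, 0, 0, 0, 0, 0], [0, 0, 0, 0, 0, 0], [0, 0, 0, 0, 0, 0], [0, 0, 0, 0, 0, 0], [0, 0, 0, 0, 0, 0]], fingers=3, grip_force=60)

```text
time: 33.25
tool_pos: [576.5, -287.1, 14.1]
tcp_rot: [-180.0, -0.0, 148.5]
ft_force: [0.6, -0.3, 2.8]
finger_gap: 10.9
grip_force: 58.9
```

Call:
apply_moves(rows=[[0, 0, -10, 0, 0, 0], [0, 0, -30, 0, 0, 0], [0, 0, -40, 0, 0, 0], [0, 0, -40, 0, 0, 0], [0, 0, -20, 0, 0, 0]])

```text
time: 33.88
tool_pos: [577.7, -287.7, 157.4]
tcp_rot: [-180.0, 0.2, 148.5]
ft_force: [-0.4, -0.6, -1.5]
finger_gap: 11.0
grip_force: 58.4
```

Run:
```python
from plan import *
print(sense()["tool_pos"])
plan([((*fx(-17.5,-70,0)[:2],120),down(97.4))])
```

```text
[ 577.65114371 -287.71438844  157.43771347]
[[18.8,40.5,6.2,0,0.001,0.149],[24.6,37.2,6.2,0,0,0.149],[29.9,33.2,6.2,0.001,0,0.148],[34.4,28.4,6.1,0,0.001,0.149],[38.3,23,6.2,0,0.001,0.149]]
[[41.2,17,6.3,0,0,0.149],[0,0,0,0,0,0],[0,0,0,0,0,0],[0,0,0,0,0,0],[0,0,0,0,0,0]]
```

Call:
apply_moves(rows=[[18.8, 40.5, 6.2, 0, 0, 0.149], [24.6, 37.2, 6.2, 0, 0, 0.149], [29.9, 33.2, 6.2, 0, 0, 0.148], [34.4, 28.4, 6.1, 0, 0, 0.149], [38.3, 23, 6.2, 0, 0, 0.149]])

```text
time: 34.5
tool_pos: [601.3, -63.8, 122.1]
tcp_rot: [-179.9, -0.1, 105.6]
ft_force: [0.2, -0.9, -2.3]
finger_gap: 11.1
grip_force: 58.6
```

Call:
apply_moves(rows=[[41.2, 17, 6.3, 0, 0, 0.149], [0, 0, 0, 0, 0, 0], [0, 0, 0, 0, 0, 0], [0, 0, 0, 0, 0, 0], [0, 0, 0, 0, 0, 0]])

```text
time: 35.12
tool_pos: [607.0, -22.2, 117.0]
tcp_rot: [-180.0, -0.0, 97.3]
ft_force: [-0.0, -0.0, -1.9]
finger_gap: 11.0
grip_force: 58.6
```

Run:
```python
from plan import *
print(sense()["tool_pos"],sense()["tcp_rot"])
plan([((*fx(-17.5,-70,0)[:2],38),down(97.4),30)])
```

```text
[606.9959555  -22.15519227 117.01597607] [-1.79965865e+02 -1.21250243e-02  9.73206244e+01]
[[0.1,0.4,26.3,0,0,0],[0.1,0.4,26.4,0,0,-0.001],[0.1,0.5,26.3,-0.001,0,0],[0,0,0,0,0,0],[0,0,0,0,0,0]]
```

Call:
apply_moves(rows=[[0.2, 0.4, 26.3, 0, 0, 0], [0.2, 0.4, 26.4, 0, 0, -0.001], [0.2, 0.4, 26.3, 0, 0, 0], [0, 0, 0, 0, 0, 0], [0, 0, 0, 0, 0, 0]])

```text
time: 35.75
tool_pos: [608.7, -20.7, 39.1]
tcp_rot: [180.0, -0.0, 97.4]
ft_force: [-0.6, -0.2, -1.0]
finger_gap: 11.2
grip_force: 58.6
```

Call:
apply_moves(rows=[[0, 0, 0, 0, 0, 0], [0, 0, 0, 0, 0, 0], [0, 0, 0, 0, 0, 0], [0, 0, 0, 0, 0, 0], [0, 0, 0, 0, 0, 0]])

```text
time: 36.38
tool_pos: [608.0, -20.2, 37.9]
tcp_rot: [-180.0, -0.0, 97.4]
ft_force: [-0.6, 0.3, -1.6]
finger_gap: 11.2
grip_force: 58.6
```

Call:
apply_moves(rows=[[-0.8, 0, 3, 0, 0, 0], [0, 0, 4, 0, 0, 0], [0, 0, 4, 0, 0, 0], [0, 0, 3, 0, 0, 0], [0, 0, 0, 0, 0, 0]])

```text
time: 37.0
tool_pos: [608.0, -21.1, 24.2]
tcp_rot: [-179.9, -0.0, 97.4]
ft_force: [-2.6, 0.3, 3.7]
finger_gap: 11.0
grip_force: 59.5
```

Call:
apply_moves(rows=[[0, 0, 0, 0, 0, 0], [0, 0, 0, 0, 0, 0], [0, 0, 0, 0, 0, 0], [0, 0, -10, 0, 0, 0], [0, 0, -30, 0, 0, 0]], fingers=45)

```text
time: 37.62
tool_pos: [606.6, -20.9, 62.8]
tcp_rot: [-179.7, -0.1, 97.4]
ft_force: [-0.0, -0.3, -0.0]
finger_gap: 45.2
grip_force: 0.0
```

Call:
apply_moves(rows=[[0, 0, -40, 0, 0, 0], [0, 0, -40, 0, 0, 0], [-20, 0, -30, 0, 0, 0], [0, 0, 0, 0, 0, 0], [0, 0, 0, 0, 0, 0]], fingers=85)

```text
time: 38.25
tool_pos: [610.5, -40.7, 173.4]
tcp_rot: [-179.9, -0.0, 97.4]
ft_force: [-0.4, -0.1, -0.8]
finger_gap: 85.6
grip_force: 0.0
```

```bash
cat > g.py <<'E'
from fit import *
p,P=cloud("wrist"); save("w6",p); Z=P[...,2]; hsv=cv2.cvtColor(p,cv2.COLOR_RGB2HSV)
c=fx(-17.5,-60,0)[:2]; fit("u_clip",p,P,c,85); m=(np.hypot(P[...,0]-c[0],P[...,1]-c[1])<40)&(Z>45)&(Z<60); rectm(P,m,"lug"); print("exp",fx(-17.5,-70,0))
m=(np.hypot(P[...,0]-c[0],P[...,1]-c[1])<80)&(hsv[...,0]>=100)&(hsv[...,0]<=125)&(hsv[...,1]>90)&(Z<30); print("z",np.percentile(Z[m],[5,25,50,75,95]).round(1))
p,P=cloud("top"); fit("corner_small",p,P,fx(-10,10,0)[:2],62); g=fit("corner_big",p,P,(500,-375),90)
print(plan([((488.5,-364,170),down(91))]))
E
python3 g.py
```

```text
u_clip fit [608.3 -21.    6.6] cost 1.92 npts 3219 lug (array([610.9, -13.7]), array([ 9.3, 19. ]), 48.6)
lug 323 [608.6 -21.2] [12.1 26.1] 7.06 z 53.2
exp [608.16144642 -21.67090431   0.        ]
z [11.  16.9 17.5 18.  18.6]
corner_small fit [634.5  93.  135.2] cost 3.37 npts 234 lug None
corner_big fit [ 488.7 -362.8   -1.5] cost 2.16 npts 418 lug (array([ 489. , -363.7]), array([11.6, 24.6]), 1.4)
[[-43.6,-23.2,0.3,0,0,0.016],[-44,-22.4,0.4,-0.001,0,0.016],[-44.3,-21.8,0.3,0,0,0.016],[-44.6,-21,0.3,-0.001,-0.001,0.016],[-45,-20.4,0.3,0,0,0.016]]
[[-45.3,-19.6,0.3,-0.001,0,0.016],[-45.7,-18.9,0.3,0,0,0.016],[0,0,0,0,0,0],[0,0,0,0,0,0],[0,0,0,0,0,0]]
(array([ 488.4736141 , -364.03867762,  170.02866547]), Rotation.from_matrix(array([[-1.79452205e-02,  9.99838858e-01, -4.76930926e-04],
                            [ 9.99838961e-01,  1.79452871e-02,  1.35670776e-04],
                            [ 1.44207576e-04, -4.74419479e-04, -9.99999877e-01]])))
```

Blue is seated (plate top 17.5, lug 53). Now the green one.

Call:
apply_moves(rows=[[-43.6, -23.2, 0.3, 0, 0, 0.016], [-44, -22.4, 0.4, 0, 0, 0.016], [-44.3, -21.8, 0.3, 0, 0, 0.016], [-44.6, -21, 0.3, 0, 0, 0.016], [-45, -20.4, 0.3, 0, 0, 0.016]])

```text
time: 38.98
tool_pos: [522.9, -272.5, 170.7]
tcp_rot: [-179.8, -0.1, 92.9]
ft_force: [0.5, -0.5, -0.0]
finger_gap: 84.9
grip_force: 0.0
```

Call:
apply_moves(rows=[[-45.3, -19.6, 0.3, 0, 0, 0.016], [-45.7, -18.9, 0.3, 0, 0, 0.016], [0, 0, 0, 0, 0, 0], [0, 0, 0, 0, 0, 0], [0, 0, 0, 0, 0, 0]])

```text
time: 39.6
tool_pos: [489.9, -363.1, 171.1]
tcp_rot: [-179.9, -0.1, 91.1]
ft_force: [0.3, -0.2, -0.2]
finger_gap: 85.2
grip_force: 0.0
```

```bash
python3 f.py corner_big 510 -385 95
```

```text
[ 489.9 -363.1  171.1] [-1.799e+02 -1.000e-01  9.110e+01]
corner_big fit [ 489.3 -363.3   -1.3] cost 1.57 npts 2272 lug (array([ 488.8, -364.4]), array([11.6, 25.5]), 0.9)
lugtop 275 [ 488.8 -364.5] [11.6 25.4] 0.95 z 43.3
[[-0.1,-0.1,27.8,0,0,0.011],[0,-0.2,27.9,-0.001,0,0.01],[-0.1,-0.2,27.8,0,-0.001,0.011],[-0.1,-0.1,27.8,0,0,0.011],[0,0,15.7,0,0,0]]
[[0,0,15.6,0,0,0],[0,0,15.7,0,0,0],[0,0,0,0,0,0],[0,0,0,0,0,0],[0,0,0,0,0,0]]
```

Call:
apply_moves(rows=[[-0.3, -0.2, 27.8, 0, 0, 0.005], [-0.3, -0.2, 27.9, 0, 0, 0.005], [-0.3, -0.2, 27.8, 0, 0, 0.005], [0, -0.2, 27.8, 0, 0, 0.004], [0, 0, 15.7, 0, 0, 0]])

```text
time: 40.28
tool_pos: [488.4, -363.8, 43.0]
tcp_rot: [-179.9, -0.1, 90.0]
ft_force: [0.4, 0.2, -0.8]
finger_gap: 84.9
grip_force: 0.0
```

Call:
apply_moves(rows=[[0, 0, 15.5, 0, 0, 0], [0, 0, 15, 0, 0, 0], [0, 0, 0, 0, 0, 0], [0, 0, 0, 0, 0, 0], [0, 0, 0, 0, 0, 0]])

```text
time: 40.9
tool_pos: [489.2, -366.0, 15.2]
tcp_rot: [180.0, 0.0, 89.9]
ft_force: [0.3, -0.1, 0.0]
finger_gap: 85.2
grip_force: 0.0
```

Call:
apply_moves(rows=[[0, 0, 0, 0, 0, 0], [0, 0, 0, 0, 0, 0], [0, 0, 0, 0, 0, 0], [0, 0, 0, 0, 0, 0], [0, 0, 0, 0, 0, 0]], fingers=3, grip_force=60)

```text
time: 41.52
tool_pos: [488.7, -365.5, 14.3]
tcp_rot: [-180.0, -0.0, 89.9]
ft_force: [1.4, 0.4, 0.1]
finger_gap: 11.2
grip_force: 58.9
```

Call:
apply_moves(rows=[[0, 0, -10, 0, 0, 0], [0, 0, -30, 0, 0, 0], [0, 0, -40, 0, 0, 0], [0, 0, -40, 0, 0, 0], [0, 0, -20, 0, 0, 0]])

```text
time: 42.15
tool_pos: [489.6, -366.3, 157.5]
tcp_rot: [179.9, 0.1, 89.9]
ft_force: [-0.4, 0.6, -2.0]
finger_gap: 10.6
grip_force: 58.5
```

Run:
```python
from fit import *
s=sense();print(s["tool_pos"],s["tcp_rot"])
p,P=cloud("wrist"); P=P.copy(); off=s["tool_pos"]-[0,0,13.5]
Pt=P-[0,0,off[2]]; save("w7",p)
fit("corner_big",p,Pt,(s["tool_pos"][0]+20,s["tool_pos"][1]-20),95)
t=fx(-52.5,70,0); print(t); plan([((t[0],t[1],130),down(97.4))])
```

```text
[ 489.63489134 -366.29726157  157.4636884 ] [1.79874659e+02 1.33104451e-01 8.99301718e+01]
corner_big fit [ 564.7 -368.   173.5] cost 4.02 npts 3659 lug None
[555.42157221 112.65521255   0.        ]
[[53.3,7.2,3.1,0,0,-0.014],[53.2,7.9,3.1,0.001,0.001,-0.015],[53.1,8.7,3.1,0,0,-0.014],[52.9,9.4,3.2,0.001,0.001,-0.015],[52.8,10.3,3.1,0,0,-0.014]]
[[52.6,11,3.2,0,0.001,-0.015],[52.5,11.8,3.3,0.001,0,-0.014],[52.3,12.5,3.2,0,0.001,-0.015],[52.1,13.3,3.2,0.001,0,-0.014],[0,0,0,0,0,0]]
```

Call:
apply_moves(rows=[[53.3, 7.2, 3.1, 0, 0, -0.014], [53.2, 7.9, 3.1, 0, 0, -0.015], [53.1, 8.7, 3.1, 0, 0, -0.014], [52.9, 9.4, 3.2, 0, 0, -0.015], [52.8, 10.3, 3.1, 0, 0, -0.014]])

```text
time: 42.82
tool_pos: [523.9, -97.1, 137.0]
tcp_rot: [-179.8, -0.1, 94.1]
ft_force: [0.2, -0.7, -1.2]
finger_gap: 11.3
grip_force: 58.8
```

Call:
apply_moves(rows=[[52.6, 11, 3.2, 0, 0, -0.015], [52.5, 11.8, 3.3, 0, 0, -0.014], [52.3, 12.5, 3.2, 0, 0, -0.015], [50.6, 13.3, 3.2, 0, 0, -0.014], [0, 0, 0, 0, 0, 0]])

```text
time: 43.45
tool_pos: [552.7, 116.2, 123.8]
tcp_rot: [-179.8, -0.1, 97.6]
ft_force: [0.2, -0.2, -1.4]
finger_gap: 11.1
grip_force: 58.8
```

Call:
apply_moves(rows=[[0, 0, 0, 0, 0, 0], [0, 0, 0, 0, 0, 0], [0, 0, 0, 0, 0, 0], [0, 0, 0, 0, 0, 0], [0, 0, 0, 0, 0, 0]])

```text
time: 44.08
tool_pos: [554.1, 112.2, 125.9]
tcp_rot: [-180.0, -0.0, 97.3]
ft_force: [0.6, 0.7, -0.7]
finger_gap: 11.1
grip_force: 58.8
```

Run:
```python
from plan import *
s=sense();print(s["tool_pos"],s["tcp_rot"])
p,P=cloud("wrist"); save("w8",p)
plan([((555.6,111.3,38),down(97.4),30)])
```

```text
[554.11327967 112.23963406 125.92785356] [-1.79974874e+02 -2.29865088e-02  9.73408423e+01]
[[-0.4,0.5,29.3,0,0,0],[-0.5,0.5,29.3,0,0,-0.001],[-0.4,0.4,29.2,-0.001,0,0],[0,0,0,0,0,0],[0,0,0,0,0,0]]
```

View pics/w8.png

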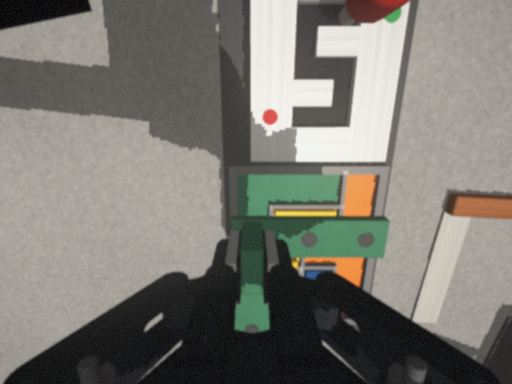

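Run:
```python
import cv2,numpy as np
p=cv2.imread("pics/w8.png")[...,::-1]; h=cv2.cvtColor(p,cv2.COLOR_RGB2HSV)
g=(h[...,0]>50)&(h[...,0]<95)&(h[...,1]>70)
def line(cols,rows): 
    a=np.polyfit(cols,rows,1); r=rows-np.polyval(a,cols); k=abs(r)<1.5; a=np.polyfit(cols[k],rows[k],1); return a, np.degrees(np.arctan(a[0])),k.sum()
cols=np.arange(300,380); bot=np.array([np.where(g[225:275,c])[0].max()+225 for c in cols]); print("held lower edge",line(cols,bot))
cols=np.arange(255,335); top=np.array([np.where(g[165:210,c])[0].min()+165 for c in cols]); print("pocket upper",line(cols,top))
w=(h[...,1]<40)&(h[...,2]>190); cols=np.arange(300,375); b=np.array([np.where(w[120:168,c])[0].max()+120 for c in cols]); print("box lower",line(cols,b))
```

```text
held lower edge (array([1.07108082e-02, 2.51649464e+02]), np.float64(0.6136606378864644), np.int64(79))
pocket upper (array([1.24824191e-02, 1.71536428e+02]), np.float64(0.7151527928503814), np.int64(80))
box lower (array([2.74271857e-17, 1.61000000e+02]), np.float64(1.5714619821390259e-15), np.int64(75))
```

Call:
apply_moves(rows=[[-0.4, 0.5, 29.3, 0, 0, 0], [-0.5, 0.5, 29.3, 0, 0, 0], [-0.4, 0.4, 29.2, 0, 0, 0], [0, 0, 0, 0, 0, 0], [0, 0, 0, 0, 0, 0]])

```text
time: 44.75
tool_pos: [556.2, 111.6, 39.1]
tcp_rot: [180.0, -0.0, 97.4]
ft_force: [0.2, 0.5, -0.8]
finger_gap: 11.5
grip_force: 58.7
```

Call:
apply_moves(rows=[[0, 0, 0, 0, 0, 0], [0, 0, 0, 0, 0, 0], [0, 0, 0, 0, 0, 0], [0, 0, 0, 0, 0, 0], [0, 0, 0, 0, 0, 0]])

```text
time: 45.38
tool_pos: [555.4, 111.6, 38.0]
tcp_rot: [-180.0, -0.0, 97.4]
ft_force: [1.2, 0.1, -2.0]
finger_gap: 10.9
grip_force: 58.7
```

Call:
apply_moves(rows=[[-0.2, 0, 3, 0, 0, 0], [0, 0, 4, 0, 0, 0], [0, 0, 3, 0, 0, 0], [0, 0, 3, 0, 0, 0], [0, 0, 0, 0, 0, 0]])

```text
time: 46.0
tool_pos: [555.4, 111.3, 24.7]
tcp_rot: [-179.9, -0.0, 97.4]
ft_force: [-0.2, -0.1, -2.1]
finger_gap: 10.6
grip_force: 58.9
```

Call:
apply_moves(rows=[[0, 0, 0.4, 0, 0, 0], [0, 0, 0, 0, 0, 0], [0, 0, 0, 0, 0, 0], [0, 0, -10, 0, 0, 0], [0, 0, -30, 0, 0, 0]], fingers=45)

```text
time: 46.62
tool_pos: [554.0, 111.2, 63.8]
tcp_rot: [-179.8, -0.0, 97.4]
ft_force: [0.5, -0.2, 0.1]
finger_gap: 44.9
grip_force: 0.0
```

Call:
apply_moves(rows=[[0, 0, -40, 0, 0, 0], [-30, 0, -40, 0, 0, 0], [-50, 10, -40, 0, 0, 0], [-20, 10, 0, 0, 0, 0], [0, 0, 0, 0, 0, 0]], fingers=85)

```text
time: 47.25
tool_pos: [588.3, 15.1, 183.3]
tcp_rot: [-180.0, -0.0, 97.2]
ft_force: [0.1, 0.8, -0.4]
finger_gap: 85.1
grip_force: 0.0
```

Run:
```python
from fit import *
p,P=cloud("wrist"); save("w9",p); Z=P[...,2]; o=P[...,:2]-FX; a=np.radians(FY)
X=o[...,0]*np.cos(a)+o[...,1]*np.sin(a); Y=-o[...,0]*np.sin(a)+o[...,1]*np.cos(a)
for n,(x,y) in dict(big=(-52.5,70),small=(-17.5,0),u=(-17.5,-70)).items():
    m=(abs(X-x)<20)&(abs(Y-y)<25)&(Z>48)&(Z<58); print(n,m.sum(),X[m].mean().round(1),Y[m].mean().round(1),Z[m].mean().round(1))
for n,(x,y) in dict(big_x=(25,70),big_y=(-52.5,-5),small_c=(-17.5,35),small_e=(22,35),u1=(-52.5,-30),u2=(17.5,-30)).items():
    m=(abs(X-x)<6)&(abs(Y-y)<6); print(n,m.sum(),np.nanmedian(Z[m]).round(1))
plan([((605.5,259.3,150),down(97.4)),((605.5,259.3,79),down(97.4),25)])
```

```text
big 387 -52.3 69.5 53.3
small 304 -18.0 -0.0 53.1
u 253 -17.7 -68.4 53.0
big_x 129 17.7
big_y 534 278.3
small_c 120 17.9
small_e 121 17.7
u1 99 17.7
u2 517 247.6
[[47.8,9.8,6.5,0,0,0],[47.7,9.8,6.5,-0.001,0,-0.001],[47.7,9.8,6.5,0,-0.001,0],[47.8,9.9,6.4,-0.001,0,0],[47.7,9.8,6.5,0,0,-0.001]]
[[0,0,23.7,0,0,0],[0,0,23.6,0,0,0],[0,0,23.7,0,0,0],[0,0,0,0,0,0],[0,0,0,0,0,0]]
```

View pics/w9.png

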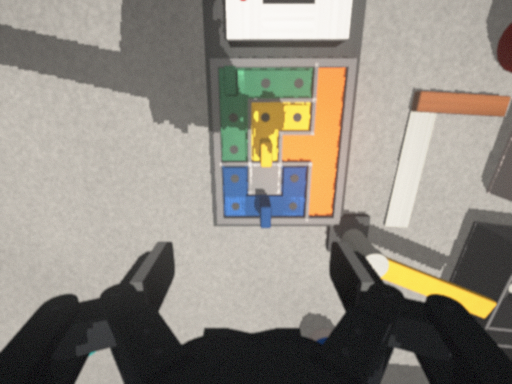

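Call:
apply_moves(rows=[[47.8, 9.8, 6.5, 0, 0, 0], [47.7, 9.8, 6.5, 0, 0, 0], [47.7, 9.8, 6.5, 0, 0, 0], [47.8, 9.9, 6.4, 0, 0, 0], [47.7, 9.8, 6.5, 0, 0, 0]])

```text
time: 47.92
tool_pos: [603.8, 262.1, 148.8]
tcp_rot: [-179.8, -0.0, 97.5]
ft_force: [0.6, 0.7, -0.2]
finger_gap: 85.2
grip_force: 0.0
```

Call:
apply_moves(rows=[[0, 0, 0, 0, 0, 0], [0, 0, 20, 0, 0, 0], [0, 0, 20, 0, 0, 0], [0, 0, 0, 0, 0, 0], [0, 0, 0, 0, 0, 0]])

```text
time: 48.55
tool_pos: [605.7, 258.7, 110.6]
tcp_rot: [-179.9, -0.0, 97.3]
ft_force: [0.4, 0.2, 0.3]
finger_gap: 85.2
grip_force: 0.0
```

Run:
```python
from plan import *
print(sense()["tool_pos"])
plan([((605.5,259.3,79),down(97.4),20)])
```

```text
[605.74173496 258.697583   110.59500796]
[[0.3,-0.1,15.8,-0.001,0,-0.001],[0.3,0,15.8,0,0,0],[0,0,0,0,0,0],[0,0,0,0,0,0],[0,0,0,0,0,0]]
```

Call:
apply_moves(rows=[[0, 0, 15.8, 0, 0, 0], [0, 0, 15.8, 0, 0, 0], [0, 0, 0, 0, 0, 0], [0, 0, 0, 0, 0, 0], [0, 0, 0, 0, 0, 0]])

```text
time: 49.18
tool_pos: [606.1, 259.7, 79.8]
tcp_rot: [180.0, -0.0, 97.4]
ft_force: [-0.1, -0.1, -0.8]
finger_gap: 84.9
grip_force: 0.0
```

Call:
apply_moves(rows=[[0, 0, 0, 0, 0, 0], [0, 0, 0, 0, 0, 0], [0, 0, 0, 0, 0, 0], [0, 0, 0, 0, 0, 0], [0, 0, 0, 0, 0, 0]], fingers=20, grip_force=40)

```text
time: 49.8
tool_pos: [605.1, 259.5, 79.5]
tcp_rot: [-179.9, -0.0, 97.4]
ft_force: [-4.0, -1.1, 5.7]
finger_gap: 28.7
grip_force: 39.3
```

Call:
apply_moves(rows=[[0, -8, 0, 0, 0, 0], [0, -10, 0, 0, 0, 0], [0, -11, 0, 0, 0, 0], [0, 0, 0, 0, 0, 0], [0, 0, 0, 0, 0, 0]])

```text
time: 50.42
tool_pos: [576.0, 255.7, 79.7]
tcp_rot: [-179.9, -0.0, 97.4]
ft_force: [-1.5, -1.4, 6.0]
finger_gap: 28.8
grip_force: 40.4
```

Call:
apply_moves(rows=[[-10, 0.5, 0, 0, 0, 0], [-12, 0, 0, 0, 0, 0], [-13, 0, 0, 0, 0, 0], [0, 0, 0, 0, 0, 0], [0, 0, 0, 0, 0, 0]])

```text
time: 51.05
tool_pos: [581.3, 220.5, 79.7]
tcp_rot: [-179.9, 0.0, 97.4]
ft_force: [-2.1, -2.4, 7.7]
finger_gap: 28.6
grip_force: 40.4
```

Call:
apply_moves(rows=[[0, 8, 0, 0, 0, 0], [0, 10, 0, 0, 0, 0], [0, 11, 0, 0, 0, 0], [0, 0, 0, 0, 0, 0], [0, 0, 0, 0, 0, 0]])

```text
time: 51.68
tool_pos: [609.6, 224.5, 79.5]
tcp_rot: [-179.9, 0.0, 97.4]
ft_force: [-2.4, -2.4, 8.1]
finger_gap: 29.0
grip_force: 40.9
```

Call:
apply_moves(rows=[[-10, 0, 0, 0, 0, 0], [-12, 0, 0, 0, 0, 0], [-13, 0, 0, 0, 0, 0], [0, 0, 0, 0, 0, 0], [0, 0, 0, 0, 0, 0]])

```text
time: 52.3
tool_pos: [614.1, 190.1, 79.5]
tcp_rot: [-179.9, -0.0, 97.4]
ft_force: [-3.6, -0.7, 7.0]
finger_gap: 28.9
grip_force: 40.9
```

Call:
apply_moves(rows=[[0, -8, 0, 0, 0, 0], [0, -10, 0, 0, 0, 0], [0, -12, 0, 0, 0, 0], [0, 0, 0, 0, 0, 0], [0, 0, 0, 0, 0, 0]])

```text
time: 52.92
tool_pos: [584.2, 186.2, 79.6]
tcp_rot: [-179.9, -0.0, 97.4]
ft_force: [-1.9, -0.5, 9.4]
finger_gap: 28.7
grip_force: 41.2
```

Call:
apply_moves(rows=[[0, -1, 0, 0, 0, 0], [0, -1, 0, 0, 0, 0], [0, 0, 0, 0, 0, 0], [0, 0, 0, 0, 0, 0], [0, 0, 0, 0, 0, 0]])

```text
time: 53.55
tool_pos: [583.7, 186.1, 79.7]
tcp_rot: [180.0, -0.0, 97.4]
ft_force: [4.9, 0.0, 5.3]
finger_gap: 28.9
grip_force: 41.0
```

Call:
apply_moves(rows=[[-1, 0, 0, 0, 0, 0], [0, 0, 0, 0, 0, 0], [0, 0, 0, 0, 0, 0], [0, 0, 0, 0, 0, 0], [0, 0, 0, 0, 0, 0]])

```text
time: 54.18
tool_pos: [583.8, 185.9, 79.7]
tcp_rot: [180.0, -0.1, 97.4]
ft_force: [4.2, 3.9, 4.8]
finger_gap: 28.8
grip_force: 41.0
```

Call:
apply_moves(rows=[[0, 0, 0, 0, 0, 0], [0, 0, 0, 0, 0, 0], [0, 0, 0, 0, 0, 0], [0, 0, -15, 0, 0, 0], [0, 0, -35, 0, 0, 0]], fingers=85)

```text
time: 54.8
tool_pos: [582.0, 184.6, 128.3]
tcp_rot: [-179.7, -0.0, 97.4]
ft_force: [0.3, -0.1, -0.3]
finger_gap: 84.9
grip_force: 0.0
```

Call:
apply_moves(rows=[[0, 0, -50, 0, 0, 0], [0, -30, -50, 0, 0, 0], [30, -50, -50, 0, 0, 0], [30, -50, 0, 0, 0, 0], [0, 0, 0, 0, 0, 0]])

```text
time: 55.42
tool_pos: [454.6, 224.8, 271.9]
tcp_rot: [179.9, -0.1, 97.5]
ft_force: [0.1, 0.3, 0.6]
finger_gap: 85.3
grip_force: 0.0
```

Run:
```python
from c import *
print(sense()["tool_pos"])
p,P=cloud("top"); save("t9",cv2.resize(p,(800,600))); Z=P[...,2]
near=lambda c,r:(abs(P[...,0]-c[0])<r)&(abs(P[...,1]-c[1])<r)
k=near((590,210),80)&(Z>112)&(Z<123);print(cv2.minEnclosingCircle(P[k][:,:2].astype(np.float32)))
p,P=cloud("scene"); Z=P[...,2]; save("s9",p)
k=near((590,210),80)&(Z>112)&(Z<123);print(cv2.minEnclosingCircle(P[k][:,:2].astype(np.float32)))
```

```text
[454.5758788  224.84037614 271.91488084]
((584.4772338867188, 185.93997192382812), 14.17553424835205)
((586.32763671875, 182.59580993652344), 15.77818775177002)
```

View pics/t9.png

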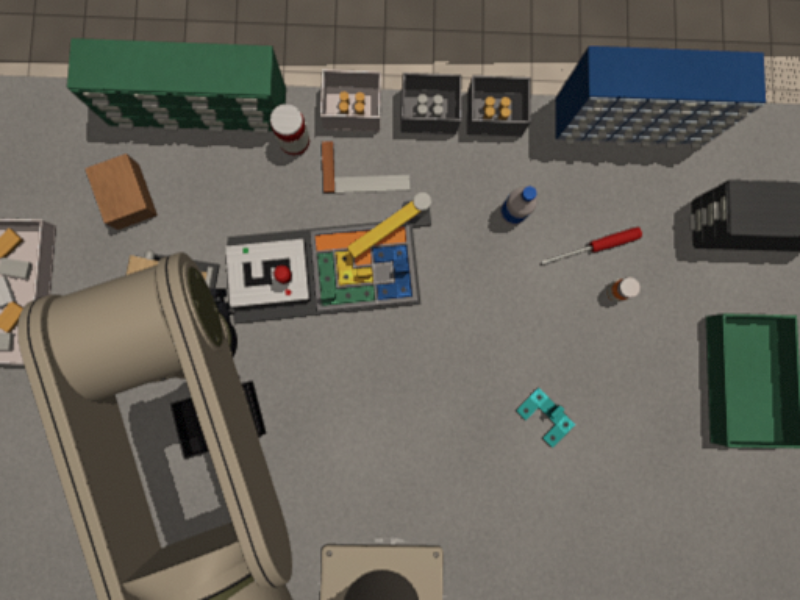

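View pics/s9.png

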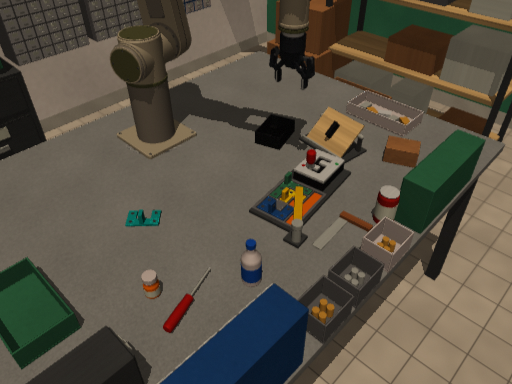

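The picture shows the cover leaning on the rest (335,130), the lever home (311,155), the arm over the tray (298,205), and the gripper clear of everything.

```bash
python3 -c "
from bench import job; print(job.hand_in())"
```

```text
the job is handed in; nothing more can be done
None
```

I finished the job and handed it in at about 55 s: the cover leans on the rest, the three brackets present (green, yellow, blue) are in their pockets, and the lever is locked with the arm over the tray; there was no T strap at this start.

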